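# Stand the hand blender from the hook in its gap on the display riser

### The job

Take the blue hand blender off its display hook and stand it on the bare worktop, upright and let go, so that you can take a fresh hold: in the row on the low riser there is no room for fingers at its left and right. Then lift it again and stand it upright on the free round mat in the middle of the riser, between the cream whipper and the flask, its foot wholly on the mat. It is top-heavy: do not let it tip, set it down softly both times, and leave its two neighbours standing where they are.

Things in the scene. Friction and masses are not known exactly. Their poses are not given: they have to be found in the camera images.
- blender_mid (a point): Half-way point (142 mm above the foot) on the axis of the hand blender: 284 mm tall, 0.4 to 0.7 kg, z up its axis, y along its hanging loop. It starts hanging upright on the hook, foot 14 mm above the table. Foot: round steel bell 56 mm across, 16 mm high; above it a cone, then a shaft 20 mm across from 36 to 118 mm. Standing, it tips over beyond about 9 degrees.
- blender_motor (a point): Middle of the blender's blue cylindrical motor body, 49 mm above blender_mid, about 20 mm above the centre of mass: 52 mm across, straight from 54 mm below this point to 54 mm above, the place to hold it. Above that a black cap to 61 mm over this point, and a black hanging loop of 6 mm wire, 38 mm wide along y, to 93 mm over this point; its opening is 26 mm high.
- hook (a point): Where the loop hangs on the fixed display stand: midway between two 5 mm prongs, 16 mm apart, 289.5 mm above the table, running along the stand's x. They come from a post 62 mm away on the stand's +x side (14 by 20 mm, 329 mm tall, behind the blender); their free ends, 12 mm off on the -x side (towards the robot), turn up 6 mm. Lift the blender 8 to 16 mm, then draw it off to -x.
- stand: Fixed display stand; origin on the table below the hook, x from the free ends of the hook to the post. Its base plate, under the hanging blender, is 6 mm thick, 120 mm wide in y, from x = -63 to +87 mm.
- free_mat (a point): Centre of the free round black mat, 84 mm across, flush with the top of the fixed display riser, 20 mm above the table. The riser is 156 mm along its x and 276 mm along its y, with this point in the middle; the cream whipper and the flask stand 80 mm away on its +y and -y sides, in either order; its +x and -x sides are open.
- siphon: Cream whipper, a steel bottle 80 mm across with a black head and a short spout, 252 mm tall, loose, standing on one outer mat of the riser; origin under its foot, z up.
- flask: Green flask with a steel lid, 78 mm across, 248 mm tall, loose, standing on the other outer mat of the riser; origin under its foot, z up.
- pusher_block: Loose black studded pusher block of a chip cutter on a 75 mm square aluminium plate, 36 mm high, lying on the table between the stand and the riser; origin under its centre, z up. Not needed.
- riser: The fixed display riser that carries the free mat; origin under its middle on the table, right below free_mat; x across it, y along the row.
There are look-alikes about, which are no part of the job. What is shaped like the flask but orange or yellow is not meant.

How it is judged:
On the way, in this order (a step that is already met when the one before it is completed fails the run):
1. the blender stands upright by itself on the worktop, let go (height (world z) of blender_mid below 0.1455 m and contact force between blender and the fingers below 0.2 N and angle between blender_mid's own z axis and vertical below 0.06 rad), for 0.2 s.
2. the blender stands on the free mat (horizontal distance between blender_mid and free_mat below 0.018 m and z of blender_mid in the frame of free_mat below 0.146 m), for 0.2 s.
At the end, for the whole second after the job is handed in: The blender stands upright (within 3 degrees) and at rest on the riser, its axis within 16 mm of the middle of the free mat, released; the cream whipper and the flask stand upright within 15 mm of where they were (horizontal distance between blender_mid and free_mat below 0.016 m and z of blender_mid in the frame of free_mat between 0.138 and 0.146 m and angle between each of blender_mid, siphon, flask's own z axis and vertical below 0.05 rad and distance of each of siphon, flask from where it was at the start of the episode below 0.015 m); the robot touches nothing.
It fails at once if the blender leans more than about 23 degrees: it is tipping over (angle between blender_mid's own z axis and vertical above 0.4 rad).
It fails at once if the cream whipper or the flask is tipped or shoved 15 mm or more (angle between any of siphon, flask's own z axis and vertical above 0.2 rad or distance of any of siphon, flask from where it was at the start of the episode above 0.015 m).
It fails at once if the blender is dropped or slammed onto the worktop or the riser (faster than 0.35 m/s within the last 10 mm above it) (linear speed of blender above 0.35 m/s and (height (world z) of blender_mid below 0.152 m or (horizontal distance between blender_mid and free_mat below 0.08 m and z of blender_mid in the frame of free_mat below 0.152 m))).
It also fails if it takes over 72 s, if anything falls off the work surface, if the arm or the gripper's body presses on something with over 40 N, if the wrist force passes 120 N, or if a joint passes its speed limit or range.

### The arm

A 6-joint arm with a two-finger parallel gripper is mounted at the origin on the work surface. World frame = base frame: x ahead of the robot, y to its left, z up, the work surface at z = 0. Lengths are in m, angles in rad, forces in N, time in s.
With the tool pointing down it reaches from about 0.375 to 0.975 m from the base axis. Payload 3.8 kg.
Tool frame: the origin (TCP) lies midway between the tips of the shut fingers; the grasp point (between the pads) lies bot.grasp_offset behind it (bot.grasp_offset is the distance from the TCP to the grasp point, in m); z points along the fingers, y is the direction in which the jaws open and shut (so a half turn about z gives the same grasp; the last joint's range is limited). The gripper opens to 85 mm and grips with 20 to 120 N. Pads are 22 mm wide; open, the fingers measure 114 mm over their backs; the gripper's body (76 mm by 85 mm) begins 54 mm behind the grasp point. The pads swing forward as they close: fully open they stand 13 mm farther back than shut.
Start: joints at [-1.173, 0.264, 1.604, -0, 1.274, -0.037], TCP at [0.284, -0.612, 0.231] pointing down, gripper open.
Joint ranges: [-2.63, 2.63], [-0.94, 2.18], [0.31, 2.57], [-1.31, 4.45], [0, 2.66], [-2.55, 2.55]. Speed limits (rad/s): [2.57, 2.57, 3.14, 3.14, 3.14, 3.14].

### API

Orientations are given as a rotation vector (axis times angle).
In Python, from workcell import read_state, viewer, job, bot gives the robot as it stands.
- The arm moves only by the shell command python3 -m crank 'ROWS' [FORCE]. ROWS is text: rows parted by semicolons, each of 7 numbers parted by spaces: the shift along the tool's x, y, z in mm, then the turn, a rotation vector about the tool's x, y, z in rad, then the closure in counts, from 0 (fully open) to 255 (shut). A call has 1 to 20 rows; each row is the pose to reach, as a shift and turn from the pose commanded when the call began, along the tool's axes at that moment; what a row does not reach only later rows make up. A row lasts 1/8 s, in which the tool goes at most 62.5 mm and 10.7 degrees, less where a joint would pass 70% of its speed; a pose out of reach is approached as far as the arm can. A call with a gripper value outside its range is refused whole. The fingers move at their own pace and stop on an object; FORCE is the grip in N (left out, the last holds). Time passes only in rows, so rows that repeat a pose let the fingers close. It gives the time, the measured TCP pose, the force and the opening at its end, in the units of the state.
- read_state(): the state, without advancing time (a new reading comes with each control period).
- viewer.read_camera(name): name is "scene" or "top"; returns a dict with "pixels" (480x640x3 uint8, red, green, blue), "vertical_fov" (degrees; the focal length in pixels is half the picture's height over the tangent of half this angle, whatever the lens; pixels are square), "cx", "cy" (the principal point, pixels), "k1" (the pictures are not rectified: a ray, as slopes to the right and down, at radius r is drawn at 1 + k1 r^2 times it, then the intrinsics apply), "view" (4x4, takes a point from world to camera coordinates). Camera axes: x right, y up, looking along -z (the intrinsics and any distortion apply to the point x, -y, -z); pixel columns grow to the right and rows downward; lengths in m; the calibration is good to about 2 mm. A picture is of the moment at which its call begins. There is no depth.
- job.finish_job(): hands the job in, once; it reports no verdict.
The state is a dict: "time": time; "q": joint angles; "joint_vel": joint speeds; "joint_torque": joint torques, N m; "tool_pos": TCP position; "tcp_rot": TCP orientation; "wrist_force": force on the tool from outside, world axes, zero at the start; "torque": the same for the moment, N m; "width": opening from 0.0 (shut) to 1.0 (fully open).
Only numpy, scipy, OpenCV 4.12 (cv2) and the standard library are available. Lean on these libraries where they do the work, as an engineer would, in place of code of your own. Each camera call takes 0.05 s, during which the arm holds its last target.

## Working session

There is one attempt and no reset: what is moved stays moved. The work goes in short steps, Python scripts to look and compute and a shell command to move; the robot and the scene stay as the last step left them, time stands still between calls to the robot, and variables do not carry over. Pictures are saved under pics/ and viewed, and the job is handed in when it is done.

```bash
ls; mkdir -p pics
python3 - <<'E'
from workcell import read_state, viewer, job, bot
import cv2
print(read_state()); print(bot.grasp_offset)
for n in ("scene","top"):
    c=viewer.read_camera(n); cv2.imwrite(f"pics/{n}0.png",c["pixels"][:,:,::-1])
    print(n,{k:v for k,v in c.items() if k!="pixels"})
E
```

```text
pics
{'time': 0.0, 'q': array([-1.17292490e+00,  2.64777355e-01,  1.60543107e+00,  1.93694411e-05,
        1.27369952e+00, -3.68828938e-02]), 'joint_vel': array([-0.00117208, -0.00012739, -0.00076106,  0.0010099 , -0.00102202,
       -0.00265621]), 'joint_torque': array([ 7.82335137e-04, -5.15108478e+01, -3.67321444e+01,  3.68890805e-04,
        1.29694978e-02, -4.79615494e-06]), 'tool_pos': array([ 0.28402141, -0.6114988 ,  0.22991491]), 'tcp_rot': array([-3.06543444e+00, -6.77044261e-01,  6.23810225e-04]), 'wrist_force': array([0.09565163, 0.77677241, 0.73715446]), 'torque': array([-0.04177992, -0.01718219,  0.00696754]), 'width': 0.999229432780369}
0.0187
scene {'vertical_fov': 45.76030133606017, 'cx': 320.2520049664888, 'cy': 240.49275764760728, 'k1': 0.02879073352566358, 'view': array([[ 0.79857514,  0.60177544,  0.01200268, -0.45738933],
       [-0.50266282,  0.65581552,  0.56323716,  0.14716597],
       [ 0.33107075, -0.45582049,  0.82620811, -1.56763622],
       [ 0.        ,  0.        ,  0.        ,  1.        ]])}
top {'vertical_fov': 51.95091157331035, 'cx': 314.7369175731022, 'cy': 238.8033686652447, 'k1': -0.02053322289369215, 'view': array([[-0.01737469, -0.99963021,  0.02091825,  0.01994877],
       [ 0.99518051, -0.01527038,  0.09686365, -0.56808623],
       [-0.0965084 ,  0.02250041,  0.99507782, -1.27300902],
       [ 0.        ,  0.        ,  0.        ,  1.        ]])}
```

View pics/scene0.png

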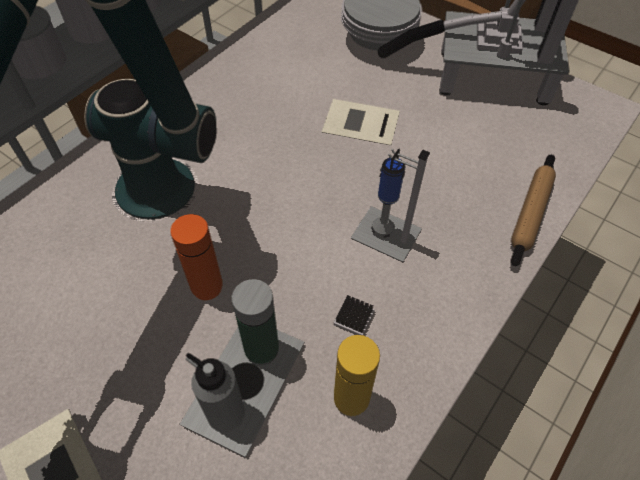

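View pics/top0.png

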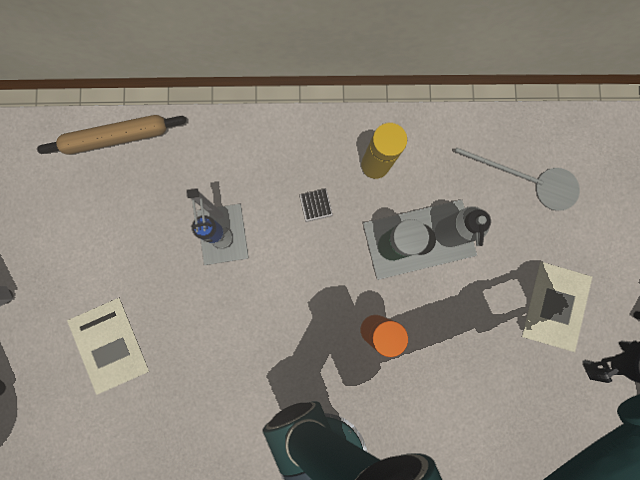

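```bash
cat > h.py <<'E'
import numpy as np, cv2
from workcell import read_state, viewer, job, bot
class Cam:
    def __init__(s,n):
        c=viewer.read_camera(n); s.im=np.ascontiguousarray(c["pixels"][:,:,::-1]); s.V=c["view"]
        f=240/np.tan(np.radians(c["vertical_fov"])/2); s.K=np.array([[f,0,c["cx"]],[0,f,c["cy"]],[0,0,1.]]); s.D=np.array([c["k1"],0,0,0.])
        F=np.diag([1,-1,-1.])
        s.R=F@s.V[:3,:3]; s.t=F@s.V[:3,3]; s.o=-s.R.T@s.t
    def proj(s,P):
        return cv2.projectPoints(np.asarray(P,float).reshape(-1,1,3),cv2.Rodrigues(s.R)[0],s.t,s.K,s.D)[0][:,0]
    def rays(s,uv):
        n=cv2.undistortPoints(np.asarray(uv,float).reshape(-1,1,2),s.K,s.D)[:,0]
        d=np.c_[n,np.ones(len(n))]@s.R; return d/np.linalg.norm(d,axis=1)[:,None]
    def onz(s,uv,z):
        d=s.rays(uv); return s.o+d*((z-s.o[2])/d[:,2])[:,None]
def tri(c1,u1,c2,u2):
    d1=c1.rays([u1])[0]; d2=c2.rays([u2])[0]
    A=np.c_[d1,-d2]; x=np.linalg.lstsq(A,c2.o-c1.o,rcond=None)[0]
    p,q=c1.o+d1*x[0],c2.o+d2*x[1]; return (p+q)/2,np.linalg.norm(p-q)
def crop(c,x0,y0,w,h,k,name):
    cv2.imwrite(name,cv2.resize(c.im[y0:y0+h,x0:x0+w],None,fx=k,fy=k,interpolation=cv2.INTER_CUBIC))
E
python3 - <<'E'
from h import *
t=Cam("top"); s=Cam("scene")
crop(t,170,170,90,105,5,"pics/a1.png")
crop(s,340,140,100,130,4,"pics/a2.png")
crop(t,355,190,150,95,5,"pics/a3.png")
crop(s,170,270,150,190,3,"pics/a4.png")
E
```

```text
(no output)
```

View pics/a1.png

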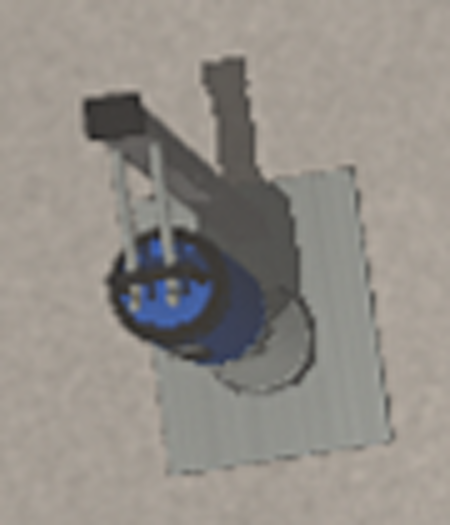

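View pics/a2.png

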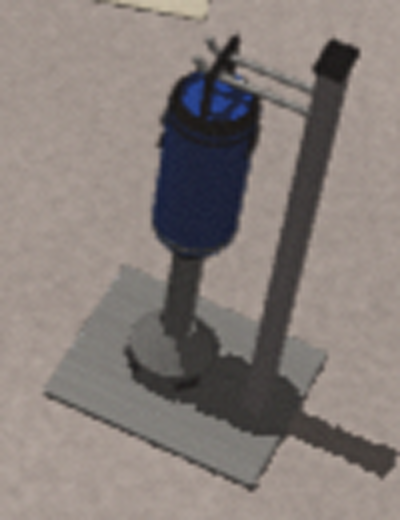

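View pics/a3.png

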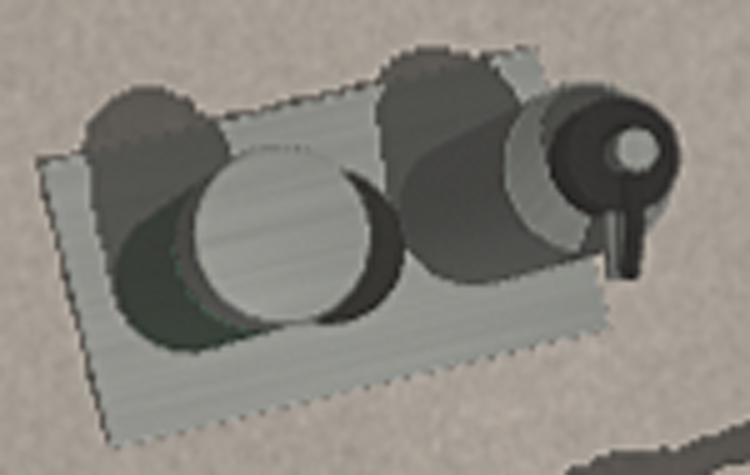

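View pics/a4.png

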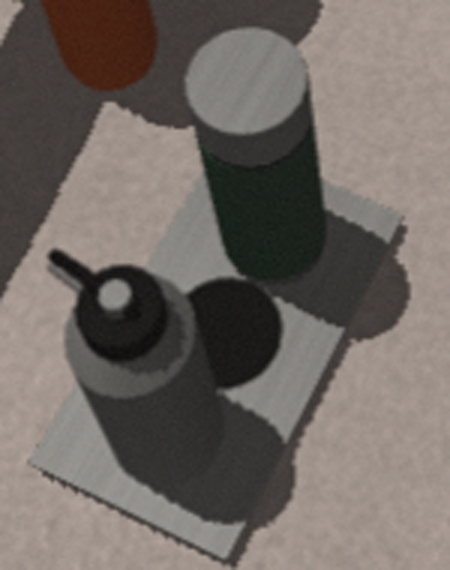

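Run:
```python
from h import *
np.set_printoptions(precision=4,suppress=True)
t=Cam("top"); s=Cam("scene")
f=lambda a,k,x,y:(np.array(a,float)+.5)/k-.5+[x,y]
B=t.onz(f([(352,168),(392,440),(170,472)],5,170,170),.006); print("base top",B)
b=s.onz(f([(45,390),(253,484),(327,355),(122,266)],4,340,140),.006); print("base scene",b, b.mean(0))
print(np.linalg.norm(np.diff(b,axis=0),axis=1))
r=t.onz(f([(40,160),(113,443),(606,325),(537,48)],5,355,190),.02); print("riser top",r,r.mean(0),np.linalg.norm(np.diff(r,axis=0),axis=1))
r=s.onz(f([(30,462),(232,556),(403,218)],3,170,270),.02); print("riser scene",r,(r[0]+r[2])/2,np.linalg.norm(np.diff(r,axis=0),axis=1))
# mat
g=cv2.cvtColor(s.im,cv2.COLOR_BGR2GRAY)
m=(g<45).astype(np.uint8)[355:405,225:275]
print("mat ell scene pts",s.onz(f([(228,278),(281,330),(225,388)],3,170,270),.02))
# post top, flask lid
print("post top t",t.onz(f([(112,118)],5,170,170),.329),"s",s.onz(f([(336,58)],4,340,140),.329))
print("flask lid t",t.onz(f([(282,235)],5,355,190),.248),"s",s.onz(f([(246,80)],3,170,270),.248))
print("siphon head t",t.onz(f([(637,148)],5,355,190),.252),"s",s.onz(f([(116,296)],3,170,270),.252))
# blue blender mask: contour and top cap centre at z .014+142+49+61 = .266
print("cap t",t.onz(f([(167,288)],5,170,170),.266),"s",s.onz(f([(214,104)],4,340,140),.266))
print("foot s",s.onz(f([(172,362)],4,340,140),.0145),"t",t.onz(f([(262,338)],5,170,170),.02))
```

```text
base top [[0.6699 0.21   0.006 ]
 [0.5228 0.189  0.006 ]
 [0.5076 0.307  0.006 ]]
base scene [[0.5293 0.1894 0.006 ]
 [0.675  0.2104 0.006 ]
 [0.6599 0.3247 0.006 ]
 [0.5118 0.3039 0.006 ]] [0.594  0.2571 0.006 ]
[0.1472 0.1153 0.1495]
riser top [[ 0.6132 -0.1181  0.02  ]
 [ 0.4619 -0.1528  0.02  ]
 [ 0.5201 -0.419   0.02  ]
 [ 0.6703 -0.3888  0.02  ]] [ 0.5664 -0.2697  0.02  ] [0.1552 0.2725 0.1532]
riser scene [[ 0.5236 -0.4201  0.02  ]
 [ 0.6762 -0.3832  0.02  ]
 [ 0.6173 -0.1208  0.02  ]] [ 0.5704 -0.2705  0.02  ] [0.157  0.2689]
mat ell scene pts [[ 0.5438 -0.2367  0.02  ]
 [ 0.6007 -0.2435  0.02  ]
 [ 0.5966 -0.3     0.02  ]]
post top t [[0.6361 0.2657 0.329 ]] s [[0.6425 0.2637 0.329 ]]
flask lid t [[ 0.5486 -0.1964  0.248 ]] s [[ 0.5431 -0.1855  0.248 ]]
siphon head t [[ 0.5844 -0.3549  0.252 ]] s [[ 0.5788 -0.343   0.252 ]]
cap t [[0.5739 0.2559 0.266 ]] s [[0.5842 0.2492 0.266 ]]
foot s [[0.585  0.2526 0.0145]] t [[0.5771 0.2559 0.02  ]]
```

Run:
```python
from h import *
print([a for a in dir(bot) if a[0]!='_'],[a for a in dir(viewer) if a[0]!='_'])
s=Cam("scene"); t=Cam("top")
crop(s,180,150,100,1,1,"pics/x.png") if 0 else None
f=lambda a,k,x,y:(np.array(a,float)+.5)/k-.5+[x,y]
print("flask lid t",t.onz(f([(282,235)],5,355,190),.268),"s",s.onz(f([(246,80)],3,170,270),.268))
print("siphon head t",t.onz(f([(637,148)],5,355,190),.272),"s",s.onz(f([(116,296)],3,170,270),.272))
cv2.imwrite("pics/sc_s.png",cv2.resize(s.im[0:260,0:300],None,fx=2,fy=2))
c=t.onz([(315,205),(385,338)],.03);print(c)
```

```text
['MotionError', 'grasp_offset'] ['read_camera']
flask lid t [[ 0.54658961 -0.19198037  0.268     ]] s [[ 0.55161381 -0.19272147  0.268     ]]
siphon head t [[ 0.58177272 -0.34753551  0.272     ]] s [[ 0.58667225 -0.346986    0.272     ]]
[[ 0.65814228  0.00844662  0.03      ]
 [ 0.30673116 -0.16711935  0.03      ]]
```

View pics/sc_s.png

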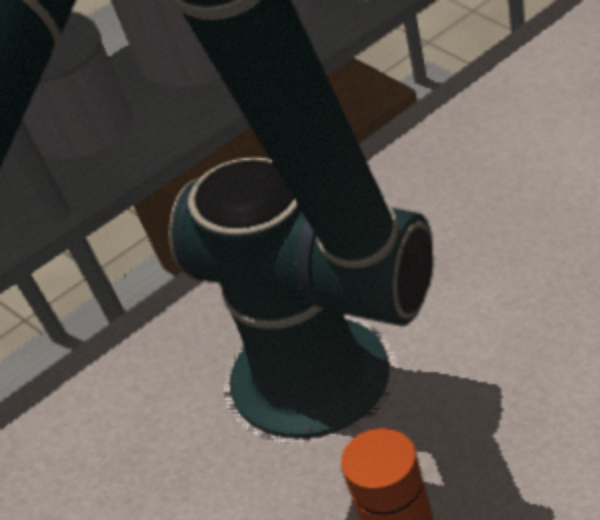

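```bash
cat >> h.py <<'E'
from scipy.spatial.transform import Rotation as Ro
np.set_printoptions(precision=4,suppress=True)
def Rt(yaw,pitch,flip=1):
    "tool z: azimuth yaw deg, pitch deg below horizontal; jaw y horizontal at yaw+90*flip"
    a,p=np.radians([yaw,pitch]); z=np.array([np.cos(p)*np.cos(a),np.cos(p)*np.sin(a),-np.sin(p)])
    y=flip*np.array([-np.sin(a),np.cos(a),0]); return np.c_[np.cross(y,z),y,z]
def rel(pos,R,st=None):
    st=st or read_state(); R0=Ro.from_rotvec(st["tcp_rot"]).as_matrix()
    d=R0.T@(np.array(pos)-st["tool_pos"])*1000
    return np.r_[d,Ro.from_matrix(R0.T@R).as_rotvec()]
def wr(v): # world vector mm->tool
    R0=Ro.from_rotvec(read_state()["tcp_rot"]).as_matrix(); return R0.T@np.array(v)
E
python3 - <<'E'
from h import *
R=Rt(15,90,1)
print(rel([.30,-.55,.40],R),rel([.42,.10,.40],R))
E
```

```text
[  40.3967  -49.763  -168.902    -0.       -0.0005   -2.9686] [ 423.0335 -588.7334 -168.7188   -0.       -0.0005   -2.9686]
```

```bash
python3 -m crank '0 0 -60 0 0 0 0; 0 0 -120 0 0 0 0; 20 -25 -169 0 0 -0.18 0; 49 -65 -169 0 0 -0.36 0; 78 -106 -169 0 0 -0.54 0; 107 -147 -169 0 0 -0.72 0; 136 -187 -169 0 0 -0.9 0; 165 -228 -169 0 0 -1.08 0; 194 -268 -169 0 0 -1.26 0; 223 -309 -169 0 0 -1.44 0; 252 -349 -169 0 0 -1.62 0; 281 -390 -169 0 0 -1.8 0; 310 -430 -169 0 0 -1.98 0; 339 -471 -169 0 0 -2.16 0; 368 -511 -169 0 0 -2.34 0; 397 -552 -169 0 0 -2.52 0; 423 -589 -169 0 0 -2.7 0; 423 -589 -169 0 0 -2.88 0; 423 -589 -169 0 0 -2.97 0; 423 -589 -169 0 0 -2.97 0' 40; python3 -c "
from h import *
s=read_state();print(s['q'],s['tool_pos']);
print(rel([.42,.15,.40],Rt(15,40,1)))
"
```

```text
time: 2.9
tool_pos: [0.4198, 0.1004, 0.4004]
tcp_rot: [-0.411, 3.114, -0.0]
wrist_force: [0.6, 0.4, -0.5]
width: 1.001
[ 0.1771 -0.2676  1.8315 -0.      1.5775 -1.6565] [0.4198 0.1004 0.4004]
[-13.1159  47.8401   0.3918   0.0004  -0.8724   0.0009]
```

```bash
python3 -m crank '0 10 0 0 -0.17 0 0; -5 20 0 0 -0.35 0 0; -10 30 0 0 -0.52 0 0; -13 48 0 0 -0.7 0 0; -13 48 0 0 -0.87 0 0; -13 48 0 0 -0.87 0 0'; python3 -c "
from h import *
s=read_state();print(s['q'],s['tool_pos']);
for Pg in ([.579,.2545,.195],):
  R=Rt(15,15,1)
  for b in (120,90): print(rel(np.array(Pg)+R[:,2]*(.022-b/1000),R), np.array(Pg)+R[:,2]*(.022-b/1000))
"
```

```text
time: 3.65
tool_pos: [0.417, 0.1491, 0.3947]
tcp_rot: [-0.298, 2.262, 0.139]
wrist_force: [0.2, -0.6, 0.0]
width: 1.001
[ 0.3226 -0.8553  2.3656 -0.0647  0.7693 -1.4848] [0.417  0.1491 0.3947]
[ 74.6884  59.6233 181.0671   0.0012  -0.445   -0.0002] [0.4876 0.23   0.2204]
[ 61.7734  59.5899 208.1448   0.0012  -0.445   -0.0002] [0.5156 0.2375 0.2126]
```

```bash
cat > ik.py <<'E'
from h import *
from scipy.optimize import least_squares
L2,L3,H,DT,O=.509,.565,.251,.3455,.025
LO=np.array([-2.63,-.94,.31,-1.31,0,-2.55]);HI=np.array([2.63,2.18,2.57,4.45,2.66,2.55])
def ik(p,R,par=None):
    L2_,L3_,H_,D_,O_=par if par is not None else (L2,L3,H,DT,O)
    z=R[:,2]; W=np.asarray(p)-D_*z; w=np.hypot(*W[:2]); q1=np.arctan2(W[1],W[0])-np.arcsin(O_/w)
    rho=np.sqrt(w*w-O_*O_); h=W[2]-H_; d=np.hypot(rho,h)
    c=(d*d-L2_**2-L3_**2)/(2*L2_*L3_)
    if abs(c)>1: return None
    q3=np.arccos(c); q2=np.arctan2(rho,h)-np.arctan2(L3_*np.sin(q3),L2_+L3_*np.cos(q3)); s=q2+q3
    er=np.array([np.cos(q1),np.sin(q1),0]); ez=np.array([0,0,1.]); e3=np.array([-np.sin(q1),np.cos(q1),0])
    u=np.sin(s)*er+np.cos(s)*ez; e2=np.cos(s)*er-np.sin(s)*ez
    q5=np.arccos(np.clip(z@u,-1,1)); q4=np.arctan2(z@e3,z@e2)
    if q4<-1.31: q4+=2*np.pi
    y0=np.sin(q5)*u-np.cos(q5)*(np.cos(q4)*e2+np.sin(q4)*e3)
    q6=np.arctan2(np.cross(y0,R[:,1])@z,y0@R[:,1])
    return np.array([q1,q2,q3,q4,q5,q6])
def marg(q): return np.minimum(q-LO,HI-q)
E
python3 - <<'E'
from ik import *
import pickle
D=[([0.28402141,-0.6114988,0.22991491],[-3.06543444,-.677044261,.000623810225],[-1.17292490,.264777355,1.60543107,0,1.27369952,-.0368828938]),
([0.4198,.1004,.4004],[-.411,3.114,0],[.1771,-.2676,1.8315,0,1.5775,-1.6565]),([.417,.1491,.3947],[-.298,2.262,.139],[.3226,-.8553,2.3656,-.0647,.7693,-1.4848])]
F=lambda x:np.concatenate([ik(p,Ro.from_rotvec(r).as_matrix(),x)-q for p,r,q in D])
o=least_squares(F,[L2,L3,H,DT,O]);print(o.x,o.fun.reshape(-1,6))
L=o.x
Pg=np.array([.579,.2545,.195])
for yaw in (15,30,40,45,50,55,60):
  for ph in (0,10,20):
    for fl in (1,-1):
      R=Rt(yaw,ph,fl); b=[]
      for back in (0,.1):
        q=ik(Pg+R[:,2]*(.022-back),R,L); b.append(q); 
      print(yaw,ph,fl,*b, [round(min(marg(q)),2) for q in b if q is not None])
E
```

```text
[0.5114 0.566  0.2508 0.3475 0.0248] [[ 0.0001 -0.0001 -0.      0.      0.0001  0.0001]
 [ 0.0001 -0.0001 -0.0001 -0.     -0.0002  0.0005]
 [-0.0002 -0.      0.      0.0003 -0.      0.0001]]
15 0 1 [0.4928 0.3072 2.5496 3.3819 1.2938 1.5039] [0.5976 0.2167 2.729  3.4834 1.386  1.5055] [np.float64(0.02), np.float64(-0.16)]
15 0 -1 [ 0.4928  0.3072  2.5496  3.3819  1.2938 -1.6377] [ 0.5976  0.2167  2.729   3.4834  1.386  -1.6361] [np.float64(0.02), np.float64(-0.16)]
15 10 1 [0.4892 0.1286 2.55   3.4186 0.9472 1.4464] [ 0.5882 -0.1122  2.7297  3.5545  0.9057  1.3655] [np.float64(0.02), np.float64(-0.16)]
15 10 -1 [ 0.4892  0.1286  2.55    3.4186  0.9472 -1.6952] [ 0.5882 -0.1122  2.7297  3.5545  0.9057 -1.7761] [np.float64(0.02), np.float64(-0.16)]
15 20 1 [ 0.4793 -0.0061  2.513   3.5031  0.6104  1.3457] [ 0.5629 -0.3208  2.6653  3.7714  0.4929  1.1059] [np.float64(0.06), np.float64(-0.1)]
15 20 -1 [ 0.4793 -0.0061  2.513   3.5031  0.6104 -1.7959] [ 0.5629 -0.3208  2.6653  3.7714  0.4929 -2.0357] [np.float64(0.06), np.float64(-0.1)]
30 0 1 [0.2196 0.3036 2.5568 2.8259 1.3028 1.6571] [
[... 4433 characters left out ...]
2.3465  1.9427  1.4248 -1.2137] [-0.3666  0.3762  2.4138  1.7184  1.5169 -1.2232] [np.float64(0.22), np.float64(0.16)]
60 10 1 [-0.1144  0.2735  2.3496  1.8451  1.2185  2.0765] [-0.3499  0.1814  2.4181  1.6287  1.332   2.1212] [np.float64(0.22), np.float64(0.15)]
60 10 -1 [-0.1144  0.2735  2.3496  1.8451  1.2185 -1.0651] [-0.3499  0.1814  2.4181  1.6287  1.332  -1.0204] [np.float64(0.22), np.float64(0.15)]
60 20 1 [-0.0827  0.1596  2.3283  1.6999  1.0293  2.2676] [-0.3013  0.0224  2.3884  1.4903  1.1669  2.3574] [np.float64(0.24), np.float64(0.18)]
60 20 -1 [-0.0827  0.1596  2.3283  1.6999  1.0293 -0.874 ] [-0.3013  0.0224  2.3884  1.4903  1.1669 -0.7841] [np.float64(0.24), np.float64(0.18)]
```

```bash
sed -i 's/^L2,L3,H,DT,O=.*/L2,L3,H,DT,O=.5114,.566,.2508,.3475,.0248/' ik.py
cat >> ik.py <<'E'
def path(p1,R1,n=12,p0=None,R0=None):
    st=read_state(); R0=Ro.from_rotvec(st["tcp_rot"]).as_matrix() if R0 is None else R0; p0=st["tool_pos"] if p0 is None else np.array(p0)
    rv=Ro.from_matrix(R0.T@R1).as_rotvec(); print("rot",np.degrees(np.linalg.norm(rv)).round(1),"dist",np.linalg.norm(p1-p0).round(3))
    pq=None;mm=9;ms=0
    for k in range(n+1):
        a=k/n; q=ik(p0+a*(np.array(p1)-p0),R0@Ro.from_rotvec(rv*a).as_matrix())
        if q is None: print(k,"none");continue
        if pq is not None: ms=max(ms,abs(q-pq).max())
        mm=min(mm,marg(q).min()); pq=q
    print("end",pq,"minmargin",mm.round(3),"maxstep",ms.round(3))
E
python3 - <<'E'
from ik import *
t=Cam("top");s=Cam("scene")
print("orange top",t.onz([(390,339)],.25),s.onz([(191,228)],.25))
print("pusher",t.onz([(316,205)],.03),s.onz([(355,312)],.03))
Pg=np.array([.579,.2545,.195])
for fl in(1,-1):
  R=Rt(53,18,fl); so=Pg+R[:,2]*(.022-.075); print(so)
  for p1 in ([.42,.1,.4],[.45,.12,.33]):
    path(np.array(p1),R); path(so,R,p0=p1,R0=R)
  path(Pg+R[:,2]*.022,R,p0=so,R0=R)
E
```

```text
orange top [[ 0.3276 -0.1426  0.25  ]] [[ 0.338  -0.1404  0.25  ]]
pusher [[0.6581 0.0058 0.03  ]] [[0.6678 0.0077 0.03  ]]
[0.5487 0.2142 0.2114]
rot 43.7 dist 0.05
end [-0.7282 -0.5367  2.4366  1.2473  1.5451  2.8037] minmargin -0.549 maxstep 6.176
rot 0.0 dist 0.255
end [-0.2114  0.0013  2.4697  1.7107  1.0578  2.2745] minmargin -0.254 maxstep 0.059
rot 43.7 dist 0.083
end [-0.6063 -0.4051  2.5004  1.3148  1.3825  2.6477] minmargin -0.552 maxstep 6.144
rot 0.0 dist 0.181
end [-0.2114  0.0013  2.4697  1.7107  1.0578  2.2745] minmargin -0.098 maxstep 0.039
rot 0.0 dist 0.075
end [-0.0447  0.1286  2.3983  1.8923  0.9732  2.1838] minmargin 0.1 maxstep 0.016
[0.5487 0.2142 0.2114]
rot 161.8 dist 0.05
end [-0.7282 -0.5367  2.4366  1.2473  1.5451 -0.3379] minmargin 0.09 maxstep 0.188
rot 0.0 dist 0.255
end [-0.2114  0.0013  2.4697  1.7107  1.0578 -0.8671] minmargin 0.07 maxstep 0.059
rot 161.8 dist 0.083
end [-0.6063 -0.4051  2.5004  1.3148  1.3825 -0.4939] minmargin 0.07 maxstep 0.184
rot 0.0 dist 0.181
end [-0.2114  0.0013  2.4697  1.7107  1.0578 -0.8671] minmargin 0.059 maxstep 0.039
rot 0.0 dist 0.075
end [-0.0447  0.1286  2.3983  1.8923  0.9732 -0.9578] minmargin 0.1 maxstep 0.016
```

Run:
```python
from ik import *
R=Rt(53,18,-1);r=rel([.42,.1,.4],R);print(r)
Pg=np.array([.579,.2545,.195]);print(rel(Pg+R[:,2]*(.022-.075),R))
```

```text
[  9.5446 -48.0306  -8.8144  -0.519    0.8126   2.6537]
[ 54.5463  28.81   230.4658  -0.519    0.8126   2.6537]
```

```bash
python3 -m crank '1 -3 -1 -0.032 0.051 0.166 0; 1 -6 -1 -0.065 0.102 0.332 0; 2 -9 -2 -0.097 0.152 0.498 0; 2 -12 -2 -0.13 0.203 0.663 0; 3 -15 -3 -0.162 0.254 0.829 0; 4 -18 -3 -0.195 0.305 0.995 0; 4 -21 -4 -0.227 0.356 1.161 0; 5 -24 -4 -0.26 0.406 1.327 0; 5 -27 -5 -0.292 0.457 1.493 0; 6 -30 -6 -0.324 0.508 1.659 0; 7 -33 -6 -0.357 0.559 1.824 0; 7 -36 -7 -0.389 0.609 1.99 0; 8 -39 -7 -0.422 0.66 2.156 0; 8 -42 -8 -0.454 0.711 2.322 0; 9 -45 -8 -0.487 0.762 2.488 0; 10 -48 -9 -0.519 0.813 2.654 0; 10 -48 -9 -0.519 0.813 2.654 30'
python3 - <<'E'
from ik import *
s=read_state();print(s['q'],s['tool_pos'])
R=Rt(53,18,-1);Pg=np.array([.579,.2545,.195]);print(rel(Pg+R[:,2]*(.022-.075),R))
for n in ("scene","top"): cv2.imwrite(f"pics/{n}1.png",Cam(n).im)
E
```

```text
time: 5.88
tool_pos: [0.421, 0.0979, 0.3997]
tcp_rot: [-1.96, -0.978, -1.423]
wrist_force: [-0.4, -0.1, 0.1]
width: 0.883
[-0.7322 -0.5294  2.4331  1.2456  1.5468 -0.3438] [0.421  0.0979 0.3997]
[-126.5121   31.7136  219.6861    0.0004    0.0007    0.001 ]
```

View pics/scene1.png

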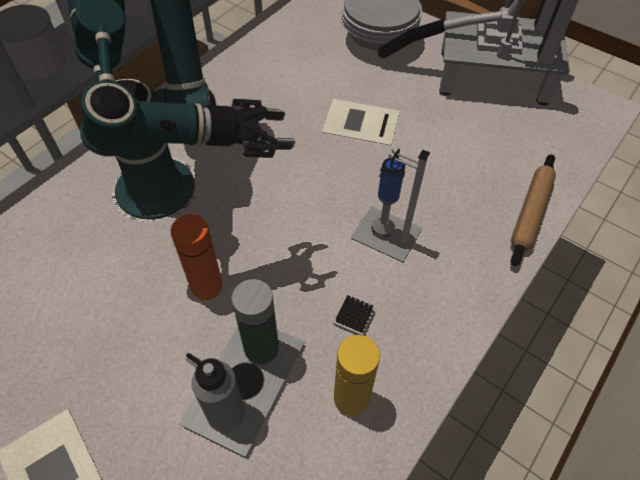

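```bash
python3 -m crank '-26 6 44 0 0 0 30; -52 12 88 0 0 0 30; -78 19 132 0 0 0 30; -103 26 176 0 0 0 30; -127 32 220 0 0 0 30; -127 32 220 0 0 0 30; -127 32 220 0 0 0 30'
python3 - <<'E'
from ik import *
s=read_state();print(s['q'],s['tool_pos'])
t=Cam("top");c=Cam("scene")
crop(c,290,120,160,160,4,"pics/c2.png");crop(t,150,160,150,140,4,"pics/t2.png")
E
```

```text
time: 6.85
tool_pos: [0.5483, 0.2169, 0.2107]
tcp_rot: [-1.956, -0.98, -1.424]
wrist_force: [-0.3, 0.1, 0.7]
width: 0.88
[-0.206   0.0063  2.4688  1.7162  1.0569 -0.8742] [0.5483 0.2169 0.2107]
```

View pics/c2.png

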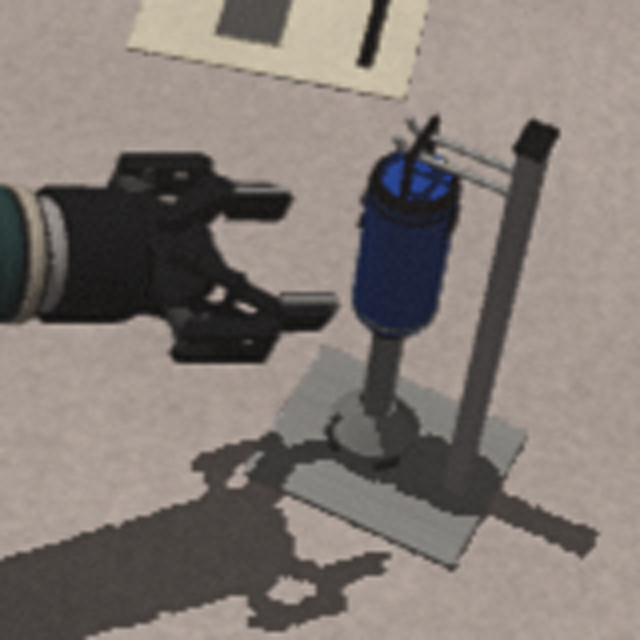

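View pics/t2.png

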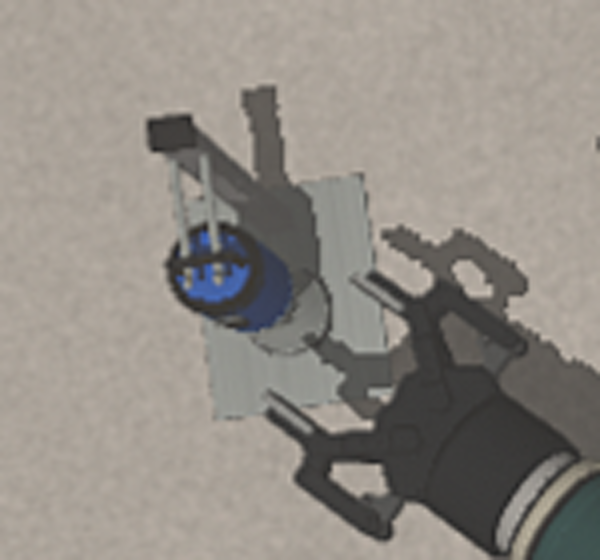

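Run:
```python
from ik import *
t=Cam("top");c=Cam("scene")
f=lambda a,k,x,y:(np.array(a,float)+.5)/k-.5+[x,y]
s=read_state(); R=Ro.from_rotvec(s['tcp_rot']).as_matrix(); p=s['tool_pos']-.010*R[:,2]
print("tips mid exp",p)
print("t",t.onz(f([(362,278),(270,398)],4,150,160),p[2]).mean(0),"s",c.onz(f([(289,203),(335,305)],4,290,120),p[2]).mean(0))
# blue motor axis: mask in both views
for n,C,box in(("t",t,(160,200,250,260)),("s",c,(360,130,430,220))):
  m=cv2.inRange(cv2.cvtColor(C.im,cv2.COLOR_BGR2HSV),(105,120,30),(130,255,255)); 
  q=np.zeros_like(m);q[box[1]:box[3],box[0]:box[2]]=m[box[1]:box[3],box[0]:box[2]]
  ys,xs=np.nonzero(q); print(n,len(xs),xs.min(),xs.max(),ys.min(),ys.max())
  # project model cylinder silhouette extents at candidate position
  for P in([.579,.2545],[.579,.2565],[.583,.2545],[.575,.2545]):
    a=np.linspace(0,2*np.pi,60); pts=[]
    for z in(.151,.259): pts.append(np.c_[P[0]+.026*np.cos(a),P[1]+.026*np.sin(a),0*a+z])
    u=C.proj(np.vstack(pts)); print("  ",P,u.min(0),u.max(0))
```

```text
tips mid exp [0.5423 0.2082 0.2151]
t [0.5412 0.2086 0.2151] s [0.5463 0.211  0.2151]
t 90 194 211 218 234
   [0.579, 0.2545] [192.2643 213.3694] [224.3886 241.7453]
   [0.579, 0.2565] [191.3378 213.3828] [223.5475 241.7582]
   [0.583, 0.2545] [192.2771 211.5453] [224.3893 240.0709]
   [0.575, 0.2545] [192.2516 215.1949] [224.3878 243.4208]
s 551 379 402 159 201
   [0.579, 0.2545] [375.9915 156.6369] [403.6873 204.0556]
   [0.579, 0.2565] [376.4552 156.1175] [404.1653 203.5284]
   [0.583, 0.2545] [377.376  157.4368] [405.201  204.8662]
   [0.575, 0.2545] [374.6097 155.8385] [402.1767 203.2467]
```

Run:
```python
from ik import *
R=Rt(53,18,-1);Pg=np.array([.577,.2555,.195]);print(rel(Pg+R[:,2]*(.022),R))
```

```text
[-1.1019 -0.9015 73.9428  0.0014 -0.0017  0.0042]
```

```bash
python3 -m crank '-1 -1 25 0 0 0.004 30; -1 -1 50 0 0 0.004 30; -1 -1 74 0 0 0.004 30; -1 -1 74 0 0 0.004 30'
python3 - <<'E'
from ik import *
s=read_state();print(s['q'],s['tool_pos'],s['wrist_force'])
t=Cam("top");c=Cam("scene")
crop(c,330,120,120,140,4,"pics/c3.png");crop(t,150,160,150,140,4,"pics/t3.png")
E
```

```text
time: 7.55
tool_pos: [0.5891, 0.2735, 0.1874]
tcp_rot: [-1.957, -0.975, -1.423]
wrist_force: [0.2, -0.4, 0.2]
width: 0.88
[-0.0405  0.1305  2.4016  1.8996  0.9741 -0.9633] [0.5891 0.2735 0.1874] [ 0.1932 -0.4112  0.1542]
```

View pics/c3.png

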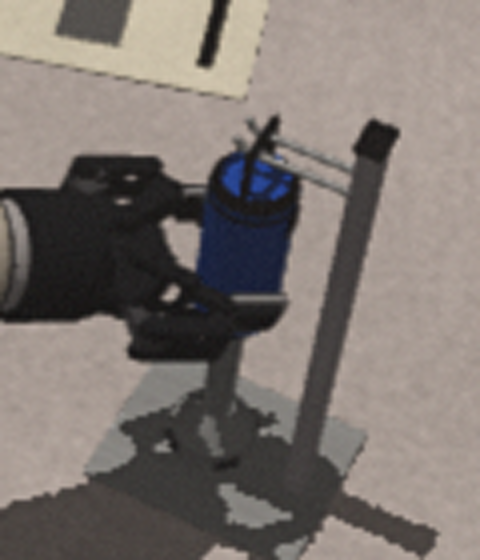

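View pics/t3.png

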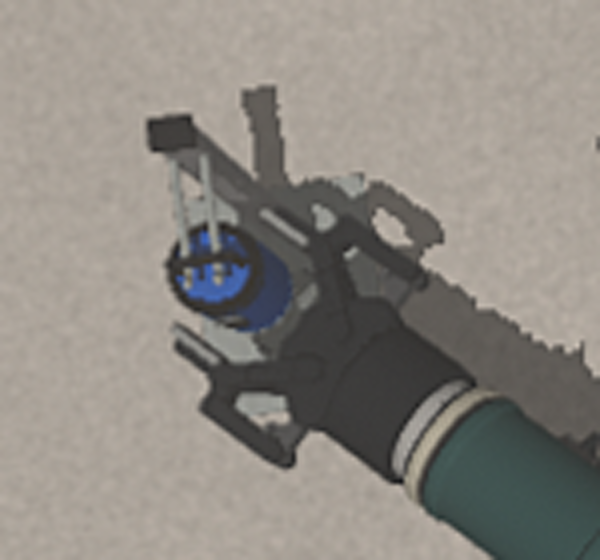

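```bash
python3 -m crank '0 0 0 0 0 0 70; 0 0 0 0 0 0 110; 0 0 0 0 0 0 160; 0 0 0 0 0 0 200; 0 0 0 0 0 0 200; 0 0 0 0 0 0 200' 60
python3 - <<'E'
from ik import *
s=read_state();print(s['tool_pos'],s['wrist_force'],s['width'])
t=Cam("top");c=Cam("scene")
crop(c,330,120,120,140,4,"pics/c4.png");crop(t,150,160,150,140,4,"pics/t4.png")
print(wr([0,0,12]),wr(-np.array([np.cos(np.radians(8.1)),np.sin(np.radians(8.1)),0])*35))
E
```

```text
time: 8.4
tool_pos: [0.5891, 0.2731, 0.1863]
tcp_rot: [-1.959, -0.972, -1.422]
wrist_force: [0.1, -2.1, 3.2]
width: 0.59
[0.5891 0.2731 0.1863] [ 0.1313 -2.1164  3.2462] 0.5896421689920023
[11.4147 -0.0418 -3.7018] [ -7.7366 -24.6831 -23.5773]
```

View pics/c4.png

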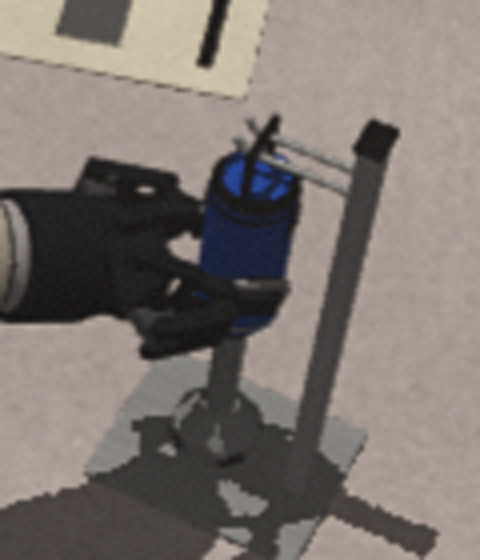

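View pics/t4.png

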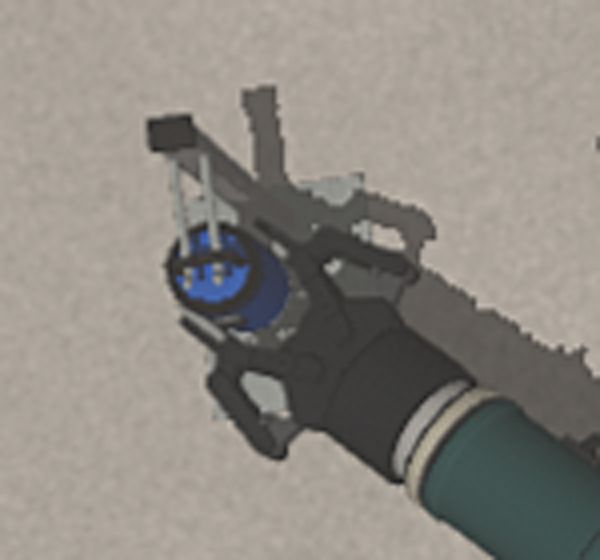

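```bash
python3 -m crank '4 0 -1 0 0 0 200; 8 0 -3 0 0 0 200; 12 0 -4 0 0 0 200; 12 0 -4 0 0 0 200'
python3 - <<'E'
from ik import *
s=read_state();print(s['tool_pos'],s['wrist_force'],s['width'])
t=Cam("top");c=Cam("scene")
crop(c,330,120,120,140,4,"pics/c5.png");crop(t,150,160,150,140,4,"pics/t5.png")
E
```

```text
time: 9.0
tool_pos: [0.5883, 0.2732, 0.1983]
tcp_rot: [-1.96, -0.974, -1.42]
wrist_force: [0.7, 0.1, -4.9]
width: 0.592
[0.5883 0.2732 0.1983] [ 0.7376  0.0682 -4.885 ] 0.5924527367050163
```

View pics/c5.png

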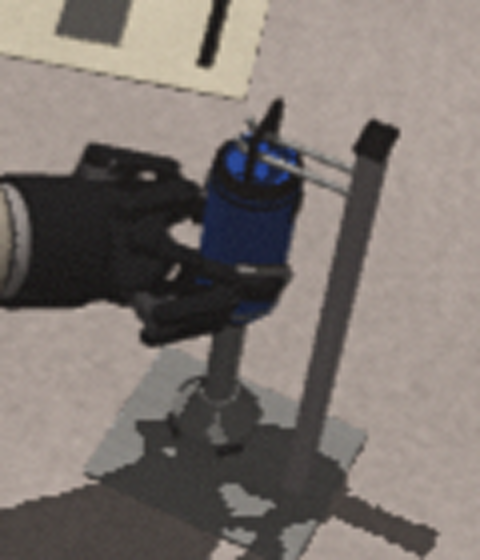

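View pics/t5.png

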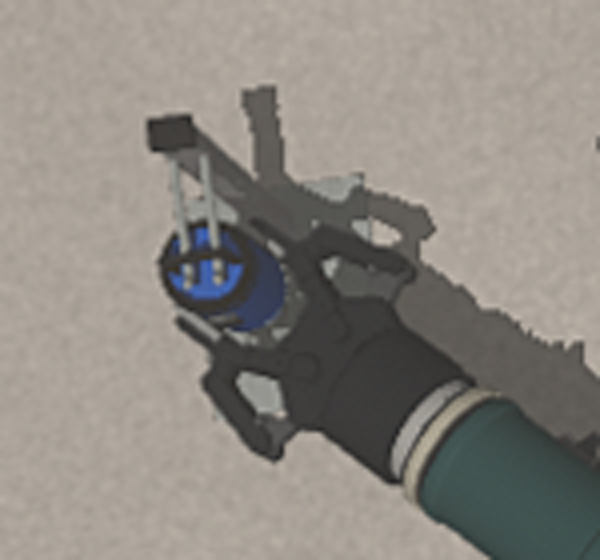

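Run:
```python
from ik import *
t=Cam("top")
print("card",t.onz([(119,297),(67,319),(148,374),(96,394)],0)[:,:2])
s=read_state();R0=Ro.from_rotvec(s['tcp_rot']).as_matrix();p=s['tool_pos']
u=-np.array([np.cos(np.radians(8.1)),np.sin(np.radians(8.1)),0])
for d in(.035,.05,.06,.07): 
  path(p+u*d,R0,6)
p1=p+u*.06
for yaw in(60,65,70,75):
 for P in([.50,.39],[.52,.40],[.48,.40],[.54,.42]):
  R=Rt(yaw,18,-1); e=np.r_[P,.191-.010]+R[:,2]*.022; print(yaw,P); path(e+[0,0,.03],R,10,p1,R0); path(e,R,4,e+[0,0,.03],R)
```

```text
card [[0.4239 0.532 ]
 [0.3682 0.6681]
 [0.2222 0.4527]
 [0.1732 0.5875]]
rot 0.0 dist 0.035
end [-0.0582  0.0373  2.4704  1.8655  0.9747 -0.9281] minmargin 0.1 maxstep 0.012
rot 0.0 dist 0.05
end [-0.067   0.009   2.4997  1.8581  0.98   -0.9275] minmargin 0.07 maxstep 0.017
rot 0.0 dist 0.06
end [-0.0732 -0.0104  2.5191  1.8523  0.9835 -0.9262] minmargin 0.051 maxstep 0.02
rot 0.0 dist 0.07
end [-0.0799 -0.0304  2.5385  1.8458  0.9871 -0.9242] minmargin 0.032 maxstep 0.023
60 [0.5, 0.39]
rot 7.0 dist 0.145
end [ 0.2717  0.0433  2.447   2.058   0.8534 -0.9725] minmargin 0.051 maxstep 0.036
rot 0.0 dist 0.03
end [ 0.2717  0.1188  2.4544  2.1184  0.8944 -1.0665] minmargin 0.116 maxstep 0.024
60 [0.52, 0.4]
rot 7.0 dist 0.154
end [ 0.2827  0.0836  2.4029  2.0666  0.8457 -0.9722] minmargin 0.051 maxstep 0.04
rot 0.0 dist 0.03
end [ 0.2827  0.155   2.41    2.1245  0.885  -1.0615] minmargin 0.16 maxstep 0.023
60 [0.48, 0.4]
rot 7.0 dist 0.158
end [ 0.3146  0.0147  2.4769  2.1044  0.8313 -0.9909] minmargin 0.05 maxstep 0.04
rot 0.0 dist 0.03
end [ 0.3146  0.0932  2.4846  2.1679  0.8775 -1.0
[... 2205 characters left out ...]
0.9494] minmargin 0.244 maxstep 0.02
75 [0.52, 0.4]
rot 22.0 dist 0.156
end [ 0.1707  0.1896  2.2757  1.706   1.0582 -0.8605] minmargin 0.051 maxstep 0.029
rot 0.0 dist 0.03
end [ 0.1707  0.2515  2.282   1.7435  1.0686 -0.9375] minmargin 0.288 maxstep 0.019
75 [0.48, 0.4]
rot 22.0 dist 0.162
end [ 0.1872  0.1254  2.3546  1.7281  1.0502 -0.8789] minmargin 0.051 maxstep 0.026
rot 0.0 dist 0.03
end [ 0.1872  0.1929  2.3614  1.7693  1.0633 -0.9628] minmargin 0.209 maxstep 0.021
75 [0.54, 0.42]
rot 22.0 dist 0.176
end [ 0.2051  0.2281  2.2259  1.728   1.035  -0.8511] minmargin 0.051 maxstep 0.035
rot 0.0 dist 0.03
end [ 0.2051  0.2869  2.2319  1.7654  1.0464 -0.9251] minmargin 0.338 maxstep 0.019
```

```bash
python3 -c "
from ik import *
print(wr(-np.array([np.cos(np.radians(8.1)),np.sin(np.radians(8.1)),0])*50))"
python3 -m crank '-2 -7 -7 0 0 0 200; -4 -14 -14 0 0 0 200; -7 -21 -20 0 0 0 200; -9 -28 -27 0 0 0 200; -11 -35 -34 0 0 0 200; -11 -35 -34 0 0 0 200'
python3 - <<'E'
from ik import *
s=read_state();print(s['tool_pos'],s['wrist_force'],s['width'])
t=Cam("top");c=Cam("scene")
crop(c,300,110,150,150,4,"pics/c6.png");crop(t,150,160,150,140,4,"pics/t6.png")
R=Rt(70,18,-1); P=np.r_[.50,.40,.22]; print(rel(P+R[:,2]*.022,R))
E
```

```text
[-11.1088 -35.2869 -33.6367]
time: 9.9
tool_pos: [0.5381, 0.2656, 0.1983]
tcp_rot: [-1.96, -0.973, -1.42]
wrist_force: [0.1, 0.8, -5.6]
width: 0.587
[0.5381 0.2656 0.1983] [ 0.1057  0.7507 -5.5748] 0.5871946040739794
[  45.2293 -118.5974   94.2867    0.2819   -0.0005   -0.0951]
```

View pics/c6.png

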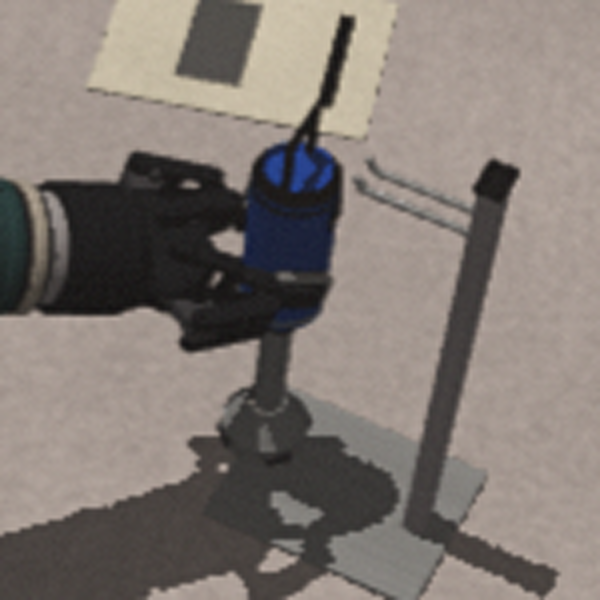

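View pics/t6.png

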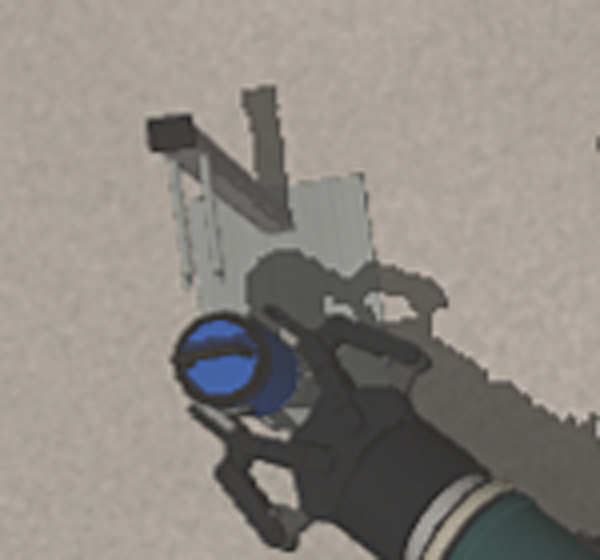

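```bash
python3 -m crank '4 -8 7 0.02 0 -0.007 200; 9 -22 17 0.05 0 -0.017 200; 14 -37 29 0.086 0 -0.029 200; 20 -52 41 0.124 0 -0.042 200; 26 -67 53 0.16 0 -0.054 200; 32 -82 65 0.196 0 -0.066 200; 38 -97 77 0.232 0 -0.078 200; 43 -110 87 0.264 0 -0.089 200; 45 -119 94 0.282 0 -0.095 200; 45 -119 94 0.282 0 -0.095 200; 45 -119 94 0.282 0 -0.095 200'
python3 - <<'E'
from ik import *
s=read_state();print(s['tool_pos'],s['wrist_force'],s['width'])
R=Ro.from_rotvec(s['tcp_rot']).as_matrix(); print("y",R[:,1])
t=Cam("top");c=Cam("scene")
crop(c,250,60,150,150,4,"pics/c7.png");crop(t,70,160,170,150,4,"pics/t7.png")
E
```

```text
time: 11.38
tool_pos: [0.5062, 0.4195, 0.2123]
tcp_rot: [-1.728, -1.209, -1.254]
wrist_force: [-0.2, -0.6, -5.0]
width: 0.591
[0.5062 0.4195 0.2123] [-0.1606 -0.5939 -4.9694] 0.5911834613581357
y [ 0.9397 -0.342  -0.001 ]
```

View pics/c7.png

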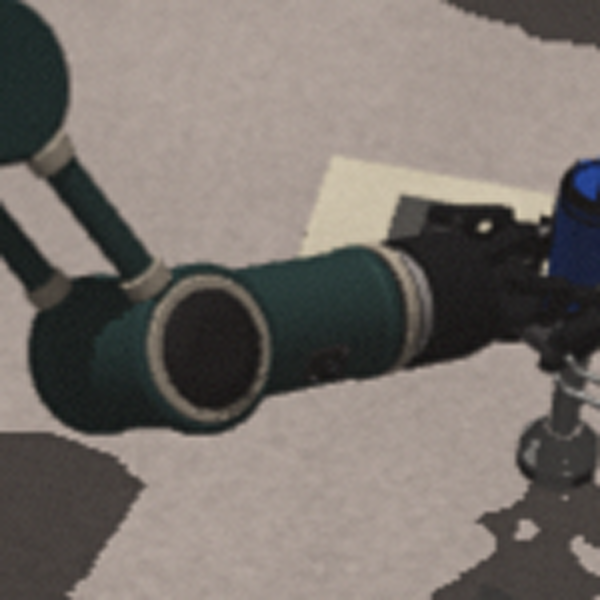

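View pics/t7.png

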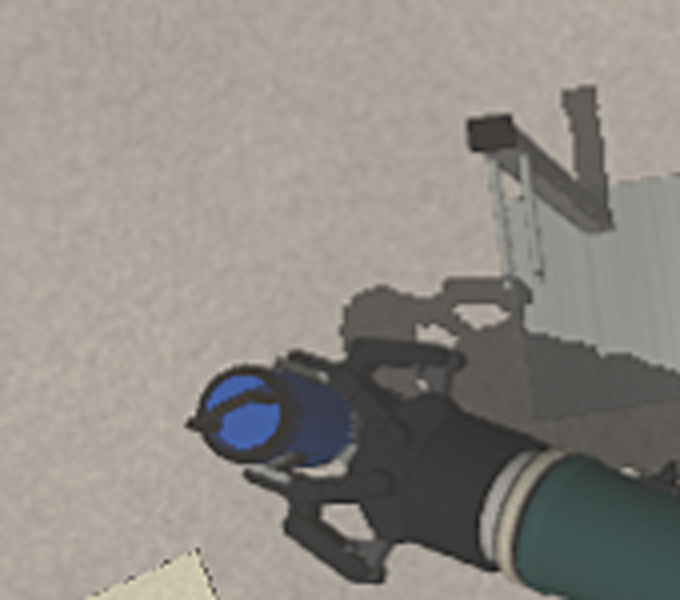

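Run:
```python
from ik import *
t=Cam("top");c=Cam("scene")
crop(c,350,80,80,120,5,"pics/c8.png")
s=read_state();R=Ro.from_rotvec(s['tcp_rot']).as_matrix();P=s['tool_pos']-.022*R[:,2];print(P)
# expected axis points in scene pixels, crop coords
for C,x0,y0,k in((c,350,80,5),(t,70,160,4)):
  u=C.proj([[P[0],P[1],z] for z in(.040,.306)]);print((u-[x0,y0])*k, C.proj([[P[0],P[1],z] for z in(.04,.056,.158,.301)]))
print(wr([0,0,-1]))
```

```text
[0.4993 0.3997 0.2194]
[[185.6259 470.7659]
 [248.2413  94.7724]] [[387.1252 174.1532]
 [387.7746 170.2448]
 [392.1998 143.6397]
 [399.3736 100.6002]]
[[380.2101 428.7499]
 [234.5636 408.1947]] [[165.0525 267.1875]
 [163.2935 266.9395]
 [150.9462 265.198 ]
 [129.4995 262.17  ]]
[-0.9511  0.0007  0.309 ]
```

View pics/c8.png

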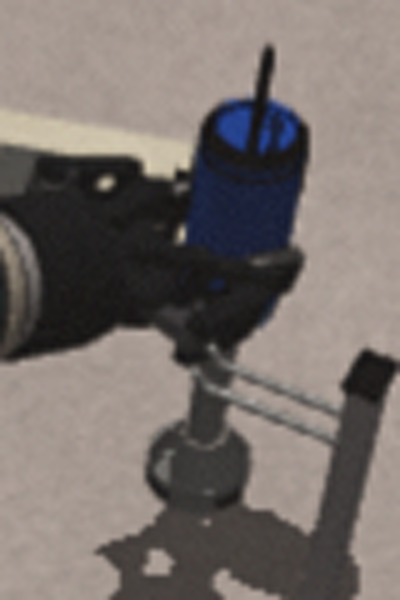

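```bash
python3 -m crank '-8 0 2.5 0 0 0 200; -16 0 5 0 0 0 200; -24 0 8 0 0 0 200; -30 0 9.8 0 0 0 200; -33 0 10.7 0 0 0 200; -33 0 10.7 0 0 0 200'; python3 -c "
from ik import *
print(wr([0,0,-1]))"; python3 -m crank '-1 0 0.3 0 0 0 200; -2 0 0.6 0 0 0 200;-2 0 0.6 0 0 0 200'
```

```text
time: 12.32
tool_pos: [0.5063, 0.4198, 0.1777]
tcp_rot: [-1.727, -1.209, -1.254]
wrist_force: [-0.3, 0.0, -4.9]
width: 0.593
[-0.951   0.0011  0.309 ]
time: 12.7
tool_pos: [0.5063, 0.4197, 0.1761]
tcp_rot: [-1.727, -1.209, -1.255]
wrist_force: [-0.8, 0.7, -4.7]
width: 0.589
```

```bash
python3 -m crank '-1 0 0.3 0 0 0 200; -2 0 0.6 0 0 0 200;-2 0 0.6 0 0 0 200'; python3 -m crank '-0.5 0 0.2 0 0 0 200; -1 0 0.3 0 0 0 200;-1 0 0.3 0 0 0 200';  python3 -m crank '-0.5 0 0.2 0 0 0 200; -1 0 0.3 0 0 0 200;-1 0 0.3 0 0 0 200'
```

```text
time: 13.08
tool_pos: [0.5062, 0.4196, 0.1737]
tcp_rot: [-1.727, -1.209, -1.254]
wrist_force: [-1.1, 0.2, -5.4]
width: 0.593
time: 13.45
tool_pos: [0.5063, 0.4197, 0.173]
tcp_rot: [-1.726, -1.209, -1.255]
wrist_force: [0.1, 0.4, -4.6]
width: 0.592
time: 13.82
tool_pos: [0.5065, 0.42, 0.173]
tcp_rot: [-1.724, -1.209, -1.256]
wrist_force: [-2.3, -0.6, 1.6]
width: 0.592
```

```bash
python3 -m crank '0 0 0 0 0 0 95; 0 0 0 0 0 0 85; 0 0 0 0 0 0 70; 0 0 0 0 0 0 50; 0 0 0 0 0 0 40; 0 0 0 0 0 0 30; 0 0 0 0 0 0 30'
python3 - <<'E'
from ik import *
s=read_state();print(s['tool_pos'],s['wrist_force'],s['width'])
t=Cam("top");c=Cam("scene")
crop(c,350,80,80,120,5,"pics/c9.png");crop(t,70,160,170,150,4,"pics/t9.png")
E
```

```text
time: 14.7
tool_pos: [0.5062, 0.4196, 0.1718]
tcp_rot: [-1.727, -1.209, -1.254]
wrist_force: [-0.3, -0.3, -0.8]
width: 0.882
[0.5062 0.4196 0.1718] [-0.2598 -0.2712 -0.7633] 0.8816739479420316
```

View pics/c9.png

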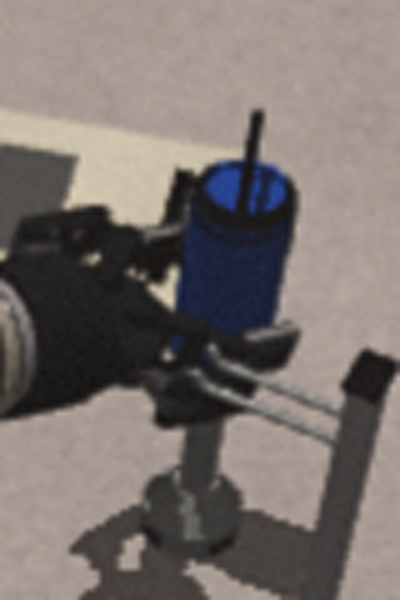

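View pics/t9.png

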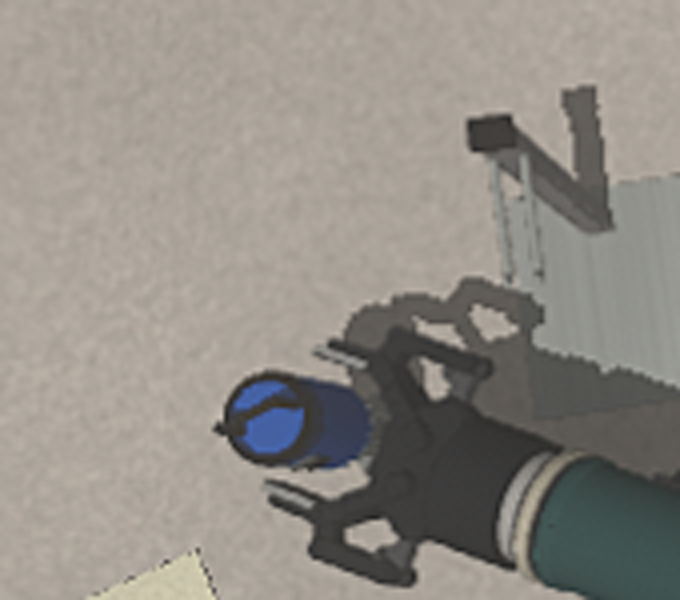

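Run:
```python
from ik import *
s=read_state();R0=Ro.from_rotvec(s['tcp_rot']).as_matrix();p=s['tool_pos']
p1=p-R0[:,2]*.08; print(s['q'])
path(p1,R0,5)
p2=p1+[0,0,.15]; path(p2,R0,8,p1,R0); 
for ya in(76,60,90,40,120,0,160,-104):
  R=Rt(ya-90,90,1); pt=np.r_[.50,.40,.36]
  print(ya); path(pt,R,16,p2,R0)
```

```text
[ 0.2088  0.1948  2.3686  1.8739  1.0081 -0.9898]
rot 0.0 dist 0.08
end [ 0.0344  0.0682  2.4429  1.6891  1.0941 -0.9073] minmargin 0.127 maxstep 0.038
rot 0.0 dist 0.15
end [ 0.0344 -0.2253  2.3453  1.4826  1.0881 -0.4656] minmargin 0.127 maxstep 0.057
76
rot 114.4 dist 0.057
end [ 0.636   0.1491  1.5084  0.      1.4841 -0.6905] minmargin 0.225 maxstep 0.107
60
rot 103.4 dist 0.057
end [ 0.636   0.1491  1.5084  0.      1.4841 -0.4112] minmargin 0.225 maxstep 0.109
90
rot 124.7 dist 0.057
end [ 0.636   0.1491  1.5084 -0.      1.4841 -0.9348] minmargin 0.225 maxstep 0.104
40
rot 91.0 dist 0.057
end [ 0.636   0.1491  1.5084 -0.      1.4841 -0.0621] minmargin 0.225 maxstep 0.11
120
rot 147.9 dist 0.057
end [ 0.636   0.1491  1.5084 -0.      1.4841 -1.4584] minmargin 0.225 maxstep 0.096
0
rot 74.4 dist 0.057
end [ 0.636   0.1491  1.5084 -0.      1.4841  0.636 ] minmargin 0.225 maxstep 0.114
160
rot 180.0 dist 0.057
end [ 0.636   0.1491  1.5084  0.      1.4841 -2.1565] minmargin 0.225 maxstep 0.145
-104
rot 106.1 dist 0.057
end [ 0.636   0.1491  1.5084 -0.      1.4841  2.4511] minmargin 0.099 maxstep 0.3
```

```bash
python3 -m crank '0 0 -15 0 0 0 20; 0 0 -40 0 0 0 20; 0 0 -65 0 0 0 10; 0 0 -80 0 0 0 0; 28 0 -90 0 0 0 0; 70 0 -103 0 0 0 0; 120 0 -119 0 0 0 0; 171 0 -136 0 0 0 0; 171 0 -136 0 0 0 0'
python3 - <<'E'
from ik import *
s=read_state();print(s['tool_pos'],s['wrist_force'],s['width'])
t=Cam("top");c=Cam("scene")
crop(c,350,80,80,120,5,"pics/c10.png");crop(t,70,160,170,150,4,"pics/t10.png")
print(rel([.50,.40,.40],Rt(-14,90,1)))
path(np.array([.50,.40,.40]),Rt(-14,90,1),16)
E
```

```text
time: 15.92
tool_pos: [0.4817, 0.3475, 0.3835]
tcp_rot: [-1.721, -1.214, -1.267]
wrist_force: [-0.3, 0.5, 0.2]
width: 1.0
[0.4817 0.3475 0.3835] [-0.2526  0.5042  0.2178] 1.000165639838394
[39.1673  0.7959 46.5415  1.0387 -0.9333 -1.4267]
rot 114.4 dist 0.061
end [ 0.636   0.145   1.4423 -0.      1.5543 -0.6905] minmargin 0.256 maxstep 0.102
```

View pics/c10.png

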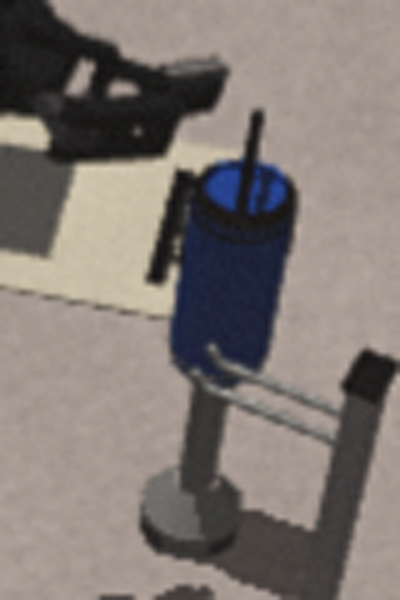

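View pics/t10.png

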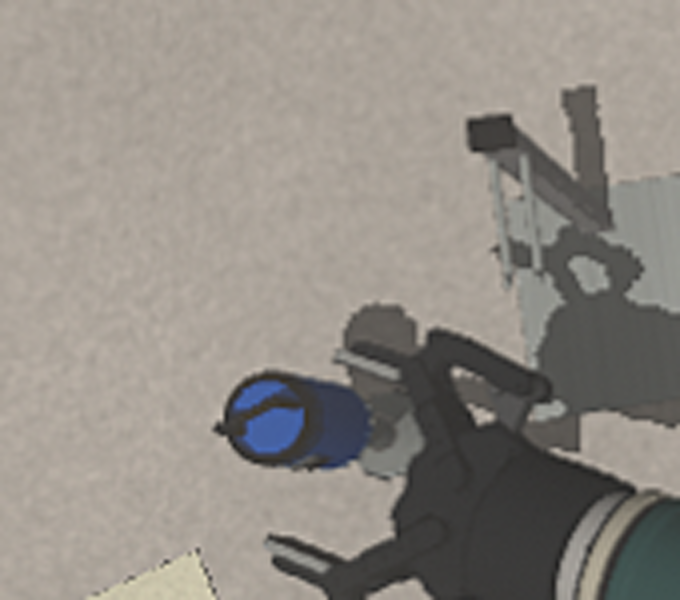

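```bash
python3 - <<'E'
from ik import *
t=Cam("top");c=Cam("scene")
f=lambda a,k,x,y:(np.array(a,float)+.5)/k-.5+[x,y]
print("cap t",t.onz(f([(272,419)],4,70,160),.252),"s",c.onz(f([(246,203)],5,350,80),.252))
print("foot s",c.onz(f([(191,508)],5,350,80),.014))
E
python3 -m crank '2 0 3 0.06 -0.06 -0.089 0; 5 0 6 0.13 -0.117 -0.178 0; 7 0 9 0.195 -0.175 -0.267 0; 10 0 12 0.26 -0.233 -0.357 0; 12 0 15 0.325 -0.292 -0.446 0; 15 0 17 0.39 -0.35 -0.535 0; 17 0 20 0.454 -0.408 -0.624 0; 20 0 23 0.519 -0.467 -0.713 0; 22 0 26 0.584 -0.525 -0.803 0; 24 0 29 0.649 -0.583 -0.892 0; 27 0 32 0.714 -0.642 -0.981 0; 29 0 35 0.779 -0.7 -1.07 0; 32 0 38 0.844 -0.758 -1.159 0; 34 1 41 0.909 -0.817 -1.248 0; 37 1 44 0.974 -0.875 -1.338 0; 39 1 47 1.039 -0.933 -1.427 0; 39 1 47 1.039 -0.933 -1.427 0'
```

```text
cap t [[0.4969 0.3993 0.252 ]] s [[0.5105 0.3911 0.252 ]]
foot s [[0.5047 0.4    0.014 ]]
time: 18.25
tool_pos: [0.4994, 0.4019, 0.396]
tcp_rot: [-0.378, -3.112, 0.004]
wrist_force: [-0.7, 0.4, -0.6]
width: 0.998
```

Run:
```python
from ik import *
t=Cam("top");c=Cam("scene")
crop(c,340,40,120,150,4,"pics/c11.png");crop(t,70,190,150,130,4,"pics/t11.png")
print(rel([.499,.399,.290],Rt(-14,90,1)),rel([.499,.399,.216],Rt(-14,90,1)))
```

```text
[  0.0476  -1.5307 106.8422  -0.0018  -0.0057  -0.0004] [ -0.3755  -1.3967 180.8409  -0.0018  -0.0057  -0.0004]
```

View pics/c11.png

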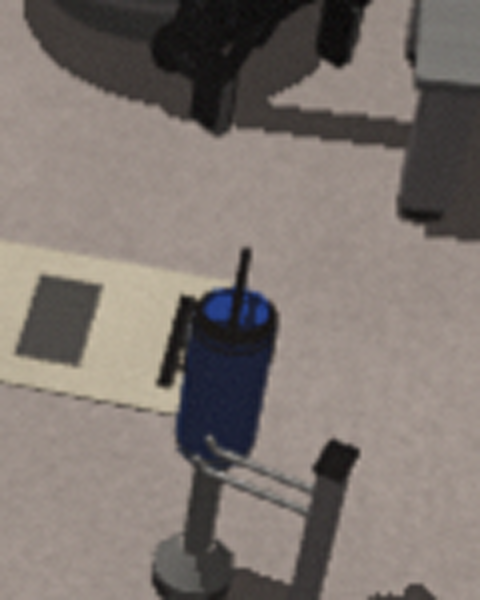

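View pics/t11.png

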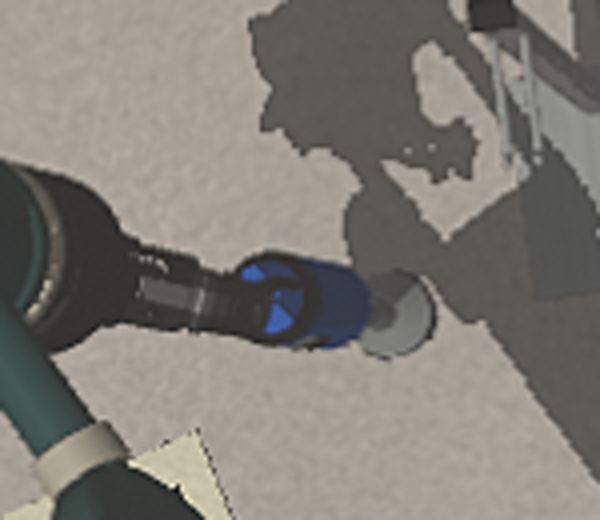

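```bash
python3 -m crank '0 -1 27 0 -0.005 0 0; 0 -1 55 0 -0.005 0 0; 0 -1 82 0 -0.005 0 0; 0 -1.5 107 0 -0.005 0 0; 0 -1.5 107 0 -0.005 0 0; 0 -1.5 107 0 -0.005 0 0'
python3 - <<'E'
from ik import *
t=Cam("top");c=Cam("scene")
crop(c,340,40,120,150,4,"pics/c12.png");crop(t,70,190,150,130,4,"pics/t12.png")
print(rel([.499,.399,.216],Rt(-14,90,1)))
E
```

```text
time: 19.1
tool_pos: [0.5005, 0.3988, 0.2928]
tcp_rot: [0.384, 3.115, 0.001]
wrist_force: [-0.2, -0.3, 0.1]
width: 1.003
[ 1.9533 -1.0216 77.8409  0.0025  0.004  -0.0004]
```

View pics/c12.png

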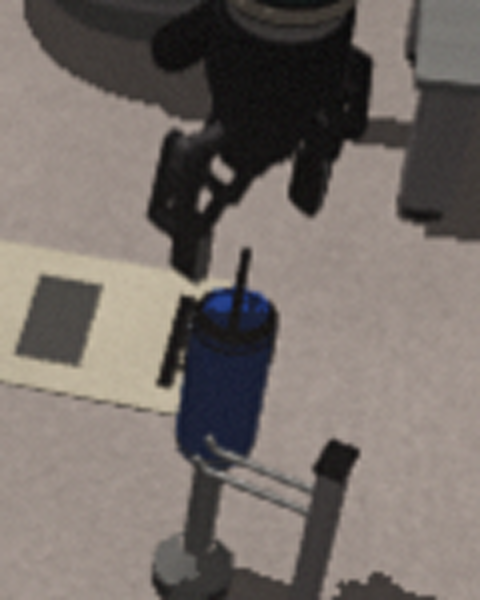

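View pics/t12.png

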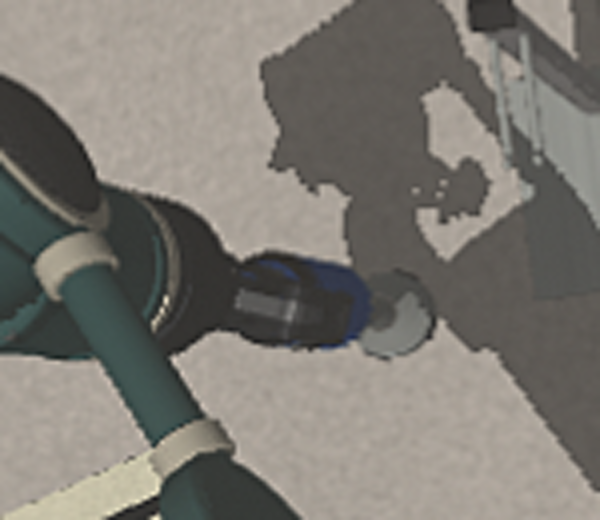

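```bash
python3 -m crank '1 -1 12 0 0.004 0 0; 2 -1 25 0 0.004 0 0; 2 -1 37 0 0.004 0 0; 2 -1 50 0 0.004 0 0; 2 -1 60 0 0.004 0 0; 2 -1 68 0 0.004 0 0; 2 -1 74 0 0.004 0 0;  2 -1 76 0 0.004 0 0; 2 -1 76 0 0.004 0 0; 2 -1 76 0 0.004 0 0'
python3 - <<'E'
from ik import *
t=Cam("top");c=Cam("scene")
crop(c,340,40,120,150,4,"pics/c13.png")
print(rel([.499,.399,.216],Rt(-14,90,1)))
E
```

```text
time: 20.45
tool_pos: [0.4982, 0.399, 0.2166]
tcp_rot: [-0.382, -3.118, -0.002]
wrist_force: [0.1, 0.4, 0.4]
width: 0.998
[-0.818   0.2868  0.4901  0.0008 -0.0009  0.0005]
```

View pics/c13.png

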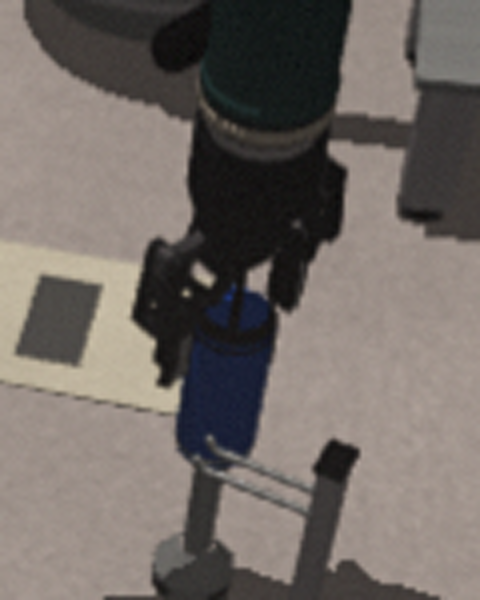

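```bash
python3 -m crank '0 0 0 0 0 0 40; 0 0 0 0 0 0 70; 0 0 0 0 0 0 90; 0 0 0 0 0 0 110; 0 0 0 0 0 0 140; 0 0 0 0 0 0 200; 0 0 0 0 0 0 200' 25; python3 -m crank '0 0 0 0 0 0 200; 0 0 0 0 0 0 200' 60;  python3 - <<'E'
from ik import *
t=Cam("top");c=Cam("scene")
crop(c,340,40,120,150,4,"pics/c14.png")
E
```

```text
time: 21.42
tool_pos: [0.4982, 0.3991, 0.2164]
tcp_rot: [-0.382, -3.117, -0.002]
wrist_force: [-0.7, 1.4, 1.5]
width: 0.601
time: 21.68
tool_pos: [0.4982, 0.3991, 0.2166]
tcp_rot: [-0.382, -3.118, -0.002]
wrist_force: [0.2, 1.2, 3.9]
width: 0.588
```

View pics/c14.png

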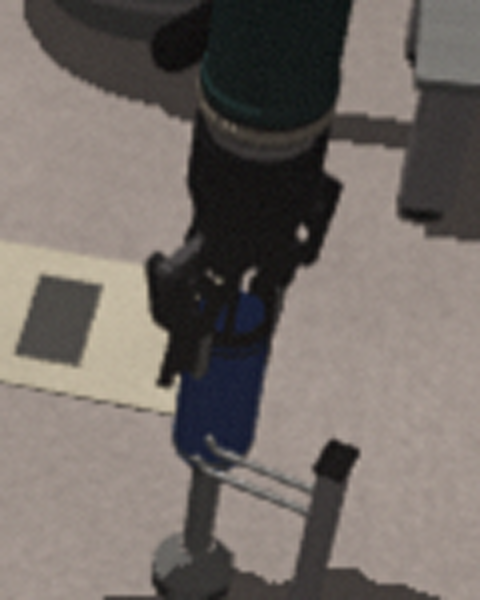

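```bash
python3 -m crank '0 0 -2 0 0 0 200; 0 0 -5 0 0 0 200; 0 0 -10 0 0 0 200; 0 0 -10 0 0 0 200' 80;  python3 - <<'E'
from ik import *
t=Cam("top");c=Cam("scene")
crop(c,340,40,120,150,4,"pics/c15.png")
print(rel([.4985,.399,.52],Rt(-14,90,1)))
path(np.array([.4985,.399,.52]),Rt(-14,90,1),8)
path(np.array([.566,-.27,.52]),Rt(-77.4,90,1),16,[.4985,.399,.52],Rt(-14,90,1))
path(np.array([.566,-.27,.23]),Rt(-77.4,90,1),16,[.566,-.27,.52],Rt(-77.4,90,1))
E
```

```text
time: 22.28
tool_pos: [0.4979, 0.3985, 0.2258]
tcp_rot: [-0.382, -3.116, 0.0]
wrist_force: [-0.0, 0.5, -4.9]
width: 0.59
[  -0.0136    0.4909 -294.2625   -0.0003   -0.0018    0.0004]
rot 0.1 dist 0.294
end [ 0.6361  0.1635  1.2079 -0.      1.7702 -0.6903] minmargin 0.876 maxstep 0.08
rot 63.4 dist 0.672
end [-0.4847  0.1402  1.2344 -0.      1.767  -0.7046] minmargin 0.89 maxstep 0.078
rot 0.0 dist 0.29
end [-0.4847  0.1749  1.7138 -0.      1.2529 -0.7046] minmargin 0.856 maxstep 0.04
```

View pics/c15.png

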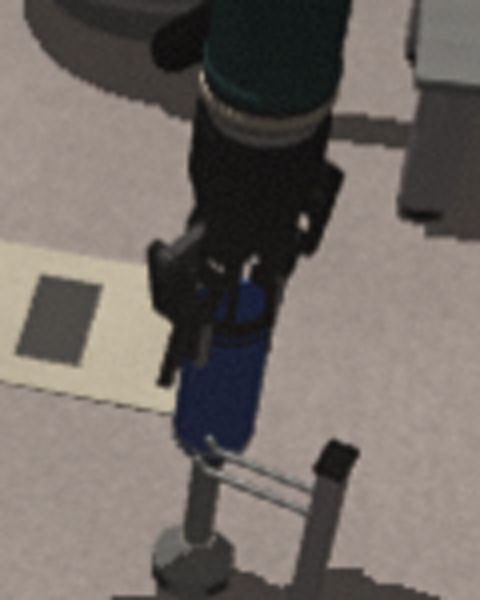

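Lifted and hanging straight. Now up.

```bash
python3 -m crank '0 0 -10 0 0 0 200; 0 0 -30 0 0 0 200; 0 0 -60 0 0 0 200; 0 0 -95 0 0 0 200; 0 0 -130 0 0 0 200; 0 0 -165 0 0 0 200; 0 0 -200 0 0 0 200; 0 0 -235 0 0 0 200; 0 0 -265 0 0 0 200; 0 0 -285 0 0 0 200; 0 0 -294 0 0 0 200; 0 0 -294 0 0 0 200'
python3 - <<'E'
from ik import *
print(rel([.566,-.27,.52],Rt(-77.4,90,1)))
E
```

```text
time: 23.88
tool_pos: [0.4984, 0.3986, 0.5215]
tcp_rot: [0.382, 3.118, 0.003]
wrist_force: [0.4, -0.4, -5.6]
width: 0.584
[-227.0846 -632.4694    0.2425    0.0017   -0.0011    1.107 ]
```

```bash
python3 -m crank '-4 -13 0 0 0 0.022 200; -14 -38 0 0 0 0.066 200; -25 -70 0 0 0 0.122 200; -37 -104 0 0 0 0.183 200; -50 -139 0 0 0 0.244 200; -62 -174 0 0 0 0.304 200; -75 -209 0 0 0 0.365 200; -87 -243 0 0 0 0.426 200; -100 -278 0 0 0 0.487 200; -112 -313 0 0 0 0.548 200; -125 -348 0 0 0 0.609 200; -137 -383 0 0 0 0.67 200; -150 -417 0 0 0 0.731 200; -162 -452 0 0 0 0.792 200; -175 -487 0 0 0 0.852 200; -187 -522 0 0 0 0.913 200; -200 -557 0 0 0 0.974 200; -211 -588 0 0 0 1.03 200; -220 -613 0 0 0 1.074 200; -227 -632 0 0 0 1.107 200'; python3 -m crank '0 0 0 0 0 0 200; 0 0 0 0 0 0 200'
python3 - <<'E'
from ik import *
t=Cam("top");c=Cam("scene")
crop(c,160,180,170,150,4,"pics/c16.png");crop(c,150,260,180,200,3,"pics/c16b.png");crop(t,340,150,190,150,4,"pics/t16.png")
print(rel([.566,-.27,.52],Rt(-77.4,90,1)))
E
```

```text
time: 26.38
tool_pos: [0.5656, -0.2709, 0.5187]
tcp_rot: [-1.966, -2.447, 0.001]
wrist_force: [-0.5, 0.8, -5.0]
width: 0.586
time: 26.62
tool_pos: [0.5661, -0.269, 0.5196]
tcp_rot: [-1.962, -2.451, -0.0]
wrist_force: [0.9, -0.5, -5.0]
width: 0.583
[-1.3553 -0.4106 -0.1062 -0.0008 -0.001   0.0013]
```

View pics/c16b.png

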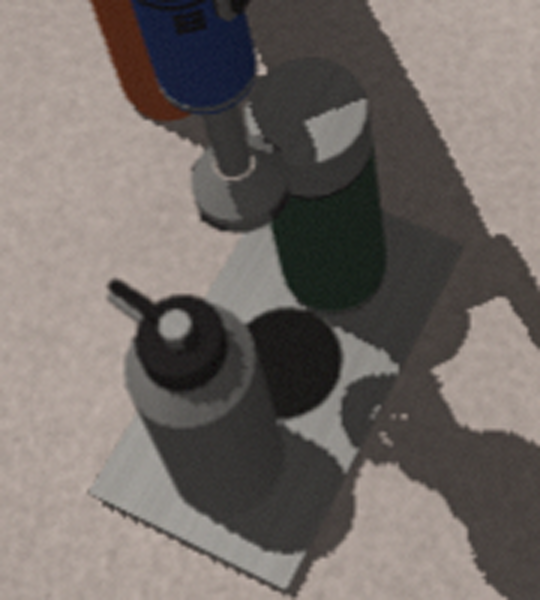

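View pics/t16.png

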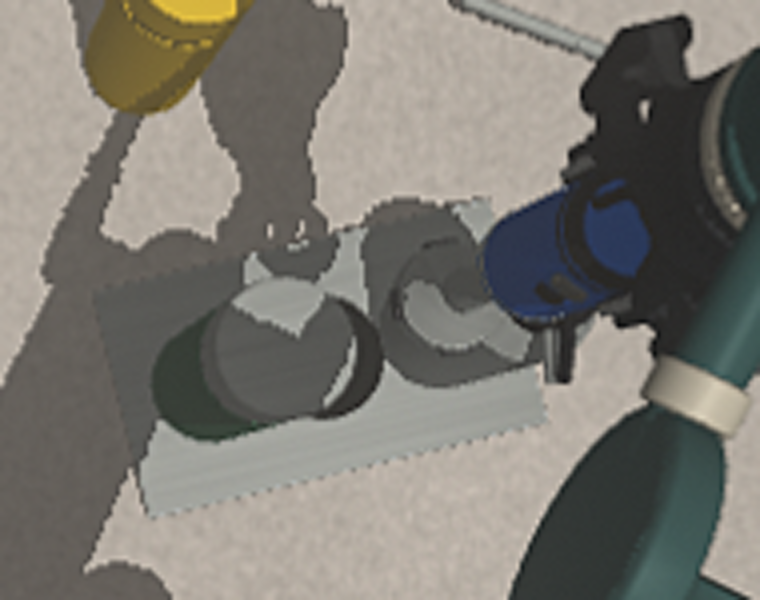

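View pics/c16.png

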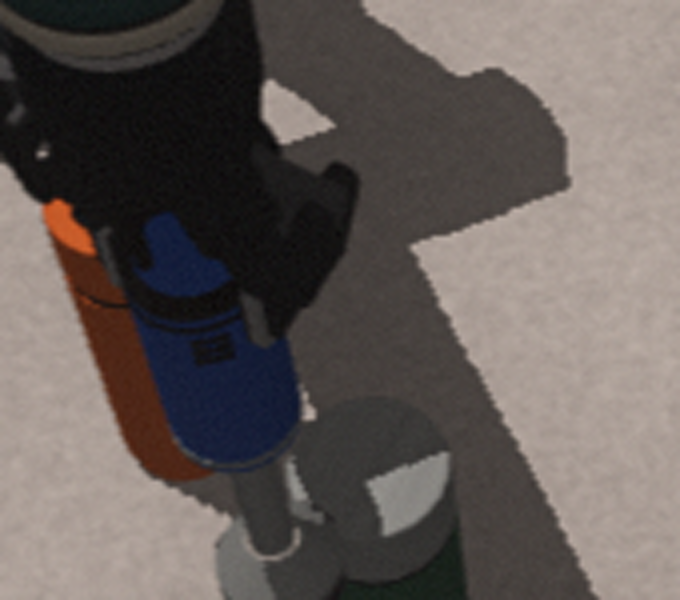

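Run:
```python
from ik import *
from scipy.optimize import least_squares
t=Cam("top");c=Cam("scene")
f=lambda a,k,x,y:(np.array(a,float)+.5)/k-.5+[x,y]
print("foot s",c.onz(f([(242,192)],3,150,260),.305))
g=cv2.cvtColor(c.im,cv2.COLOR_BGR2GRAY)
for y in (370,380,390): print(g[y,228:270])
# mat boundary: right edge points by row
P=[];
for y in range(364,398):
    row=g[y].astype(int)
    seed=250 if y<392 else 246
    x=seed
    while row[x]<45: x+=1
    # subpixel: linear crossing at mid level
    P.append((x-.5,y))
P=np.array(P); W=c.onz(P,.02)[:,:2]
o=least_squares(lambda v:np.hypot(*(W-v).T)-.042,[.566,-.27],loss="soft_l1",f_scale=.001)
print("mat s",o.x,np.abs(o.fun).mean()*1000,np.c_[P,(o.fun*1000)][::4])
```

```text
foot s [[ 0.5735 -0.2701  0.305 ]]
[ 79  82  81  81  68  42  25  25  26  25  29  23  28  27  27  22  25  29
  24  23  28  25  28  25  28  23  26  20  24  28  25  26  48  99 138 131
 101  63  58  58  55  54]
[ 51  52  56  70  76  79  68  50  39  25  22  28  25  27  27  24  24  26
  22  25  22  24  21  27  26  27  29  25  24  25  24  22  25  22  29  51
 104 142 143 138 133 134]
[ 78  79  82  69  54  49  47  45  48  46  43  36  30  26  27  26  23  23
  28  25  26  24  28  25  25  28  26  23  29  24  23  30  76 125 140 138
 137 122  83  56  53  55]
mat s [ 0.5668 -0.2704] 0.5123611837490145 [[255.5    364.       1.9847]
 [258.5    368.      -0.3789]
 [261.5    372.       0.465 ]
 [262.5    376.       0.0011]
 [262.5    380.      -0.5415]
 [262.5    384.       0.8463]
 [260.5    388.      -0.0052]
 [257.5    392.      -0.3611]
 [252.5    396.      -0.5262]]
```

```bash
python3 -m crank '-1 0 10 0 0 0 200; -1 0 30 0 0 0 200; -1 0 55 0 0 0 200; -1 0 80 0 0 0 200; -1 0 105 0 0 0 200; -1 0 130 0 0 0 200; -1 0 150 0 0 0 200; -1 0 160 0 0 0 200; -1 0 160 0 0 0 200; -1 0 160 0 0 0 200'
python3 - <<'E'
from ik import *
t=Cam("top");c=Cam("scene")
crop(c,150,250,180,200,3,"pics/c17b.png");crop(t,340,150,190,150,4,"pics/t17.png")
print(rel([.565,-.27,.26],Rt(-77.4,90,1)))
E
```

```text
time: 28.08
tool_pos: [0.5666, -0.2707, 0.3609]
tcp_rot: [1.964, 2.451, -0.0]
wrist_force: [0.8, 0.1, -5.4]
width: 0.59
[  1.1188  -1.4525 101.0668   0.0006   0.0008   0.    ]
```

View pics/c17b.png

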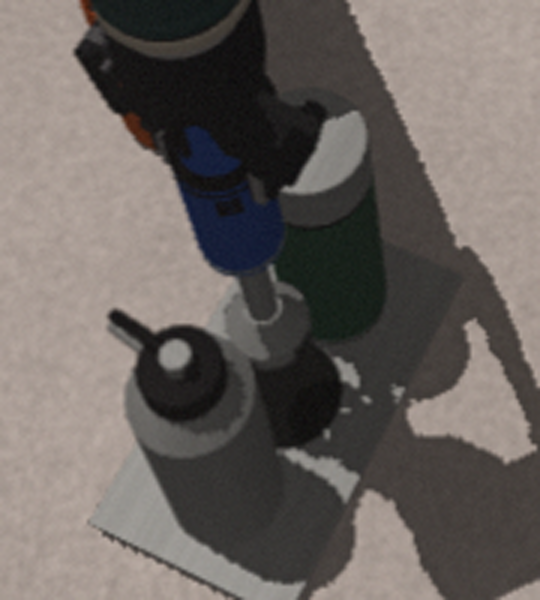

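View pics/t17.png

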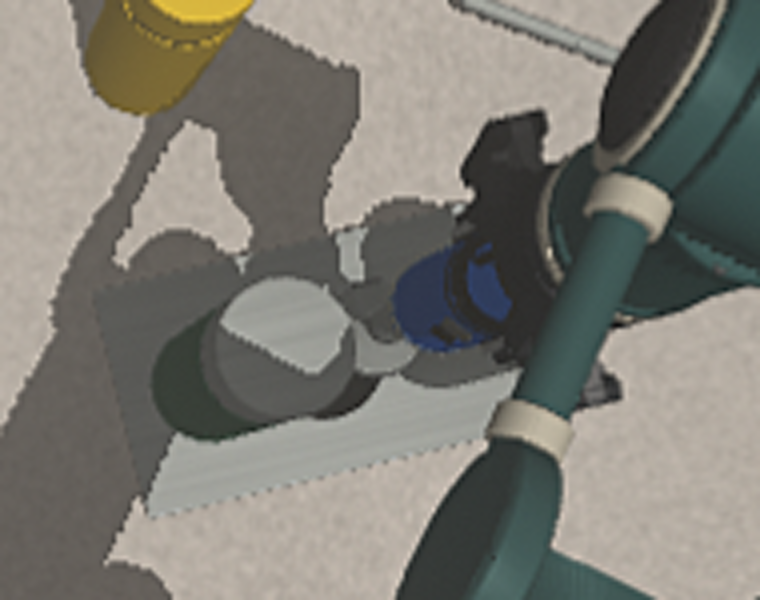

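```bash
python3 -m crank '0 0 8 0 0 0 200; 0 -1 22 0 0 0 200; 1 -1 38 0 0 0 200; 1 -1 54 0 0 0 200; 1 -1 70 0 0 0 200; 1 -1 84 0 0 0 200; 1 -1 94 0 0 0 200; 1 -1 99 0 0 0 200; 1 -1 99 0 0 0 200; 1 -1 99 0 0 0 200'
python3 - <<'E'
from ik import *
t=Cam("top");c=Cam("scene")
crop(c,150,250,180,200,3,"pics/c18b.png");crop(t,340,150,190,150,4,"pics/t18.png")
print(rel([.565,-.27,.26],Rt(-77.4,90,1)))
E
```

```text
time: 29.42
tool_pos: [0.5651, -0.2698, 0.2614]
tcp_rot: [-1.964, -2.452, 0.0]
wrist_force: [0.1, -0.0, -4.5]
width: 0.586
[-0.1774 -0.1561  1.4021 -0.0001  0.0001  0.0001]
```

View pics/c18b.png

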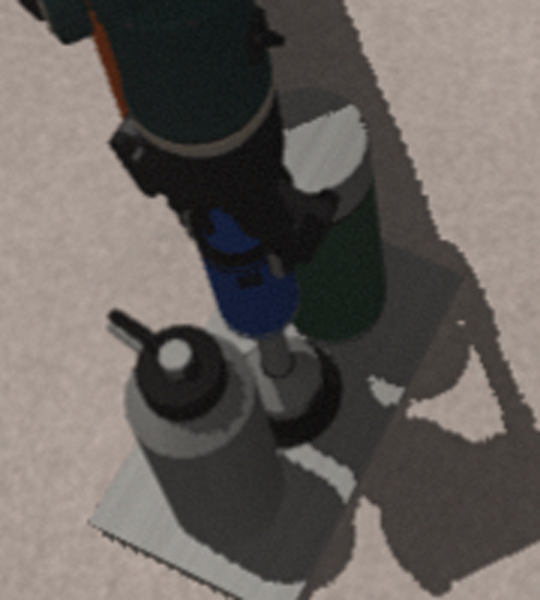

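View pics/t18.png

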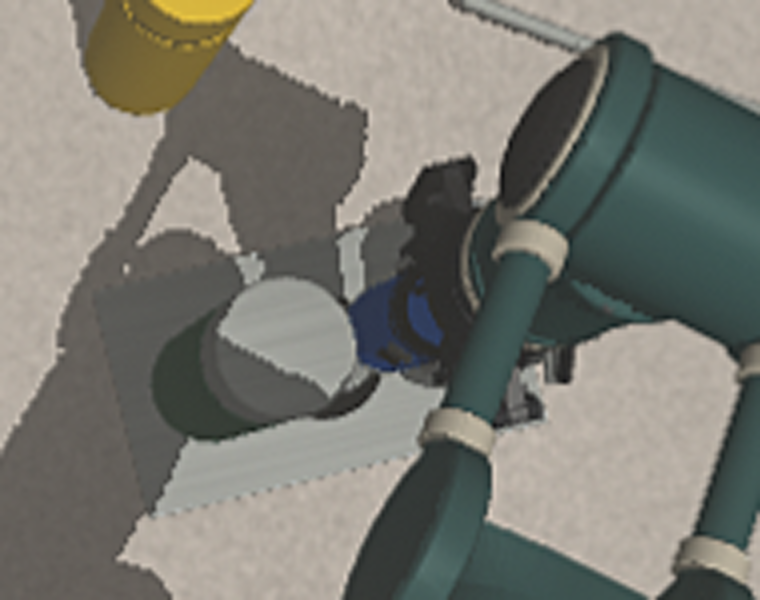

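Run:
```python
from ik import *
c=Cam("scene")
crop(c,215,330,60,80,10,"pics/c19.png")
a=np.linspace(0,2*np.pi,90)
for P in([.565,-.27],[.569,-.270],[.569,-.266]):
  u=np.vstack([c.proj(np.c_[P[0]+.028*np.cos(a),P[1]+.028*np.sin(a),0*a+z]) for z in(.045,.061)])
  print(P,((u.min(0)-[215,330])*10+5).round(),((u.max(0)-[215,330])*10+5).round())
```

```text
[0.565, -0.27] [131. 305.] [404. 585.]
[0.569, -0.27] [146. 315.] [418. 596.]
[0.569, -0.266] [158. 301.] [430. 582.]
```

View pics/c19.png

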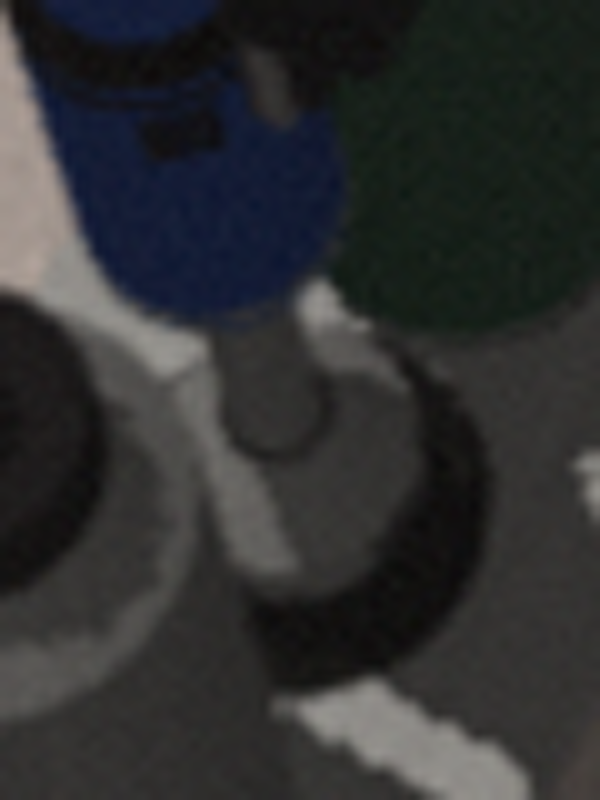

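```bash
python3 -m crank '0 -1 5 0 0 0 200; 0 -2 10 0 0 0 200; 0 -3 15 0 0 0 200; 0 -3 18 0 0 0 200; 0 -3 20 0 0 0 200; 0 -3 20 0 0 0 200';python3 -m crank '0 0 1 0 0 0 200; 0 0 2 0 0 0 200; 0 0 2 0 0 0 200'
```

```text
time: 30.32
tool_pos: [0.5617, -0.2702, 0.2403]
tcp_rot: [-1.963, -2.45, 0.001]
wrist_force: [1.1, -0.0, -4.6]
width: 0.586
time: 30.7
tool_pos: [0.5617, -0.2702, 0.2385]
tcp_rot: [-1.963, -2.451, 0.001]
wrist_force: [-0.5, -0.3, -3.7]
width: 0.586
```

```bash
python3 -m crank '0 0 0.5 0 0 0 200; 0 0 1 0 0 0 200; 0 0 1 0 0 0 200'; python3 -m crank '0 0 0.5 0 0 0 200; 0 0 1 0 0 0 200; 0 0 1 0 0 0 200'
```

```text
time: 31.08
tool_pos: [0.5617, -0.2702, 0.2375]
tcp_rot: [-1.963, -2.451, 0.001]
wrist_force: [0.1, -0.3, -4.8]
width: 0.585
time: 31.45
tool_pos: [0.5618, -0.2703, 0.2367]
tcp_rot: [-1.964, -2.451, 0.001]
wrist_force: [-0.3, 0.1, -3.7]
width: 0.583
```

```bash
python3 -m crank '0 0 0.3 0 0 0 200; 0 0 0.6 0 0 0 200; 0 0 0.6 0 0 0 200'; python3 -m crank '0 0 0.3 0 0 0 200; 0 0 0.5 0 0 0 200; 0 0 0.5 0 0 0 200'
```

```text
time: 31.82
tool_pos: [0.562, -0.2704, 0.2367]
tcp_rot: [-1.964, -2.451, 0.001]
wrist_force: [-1.1, -0.0, 0.3]
width: 0.586
time: 32.2
tool_pos: [0.5621, -0.2706, 0.2366]
tcp_rot: [1.964, 2.452, -0.001]
wrist_force: [-0.7, 0.2, 4.2]
width: 0.584
```

Run:
```python
from ik import *
c=Cam("scene")
crop(c,215,330,60,80,10,"pics/c20.png")
```

```text
(no output)
```

View pics/c20.png

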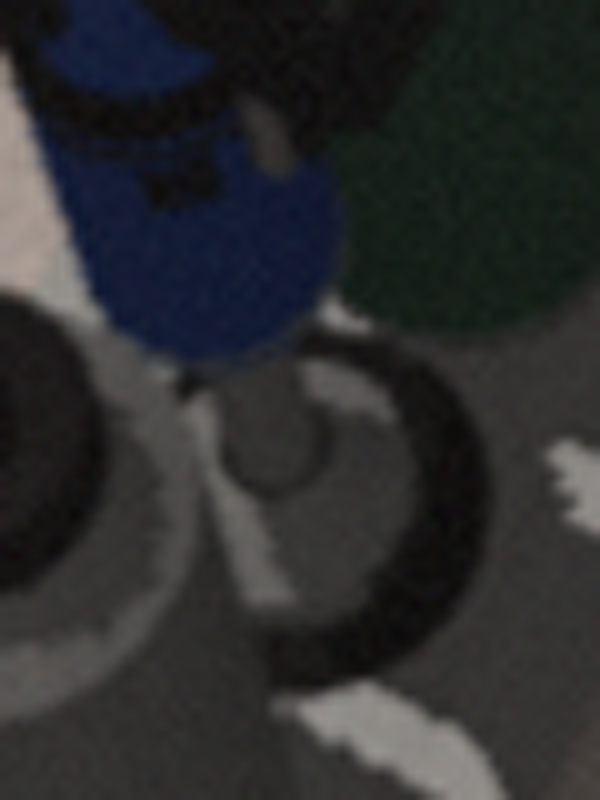

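```bash
python3 -m crank '0 0 0 0 0 0 98; 0 0 0 0 0 0 88; 0 0 0 0 0 0 75; 0 0 0 0 0 0 60; 0 0 0 0 0 0 40; 0 0 0 0 0 0 20; 0 0 0 0 0 0 0; 0 0 0 0 0 0 0'
python3 - <<'E'
from ik import *
c=Cam("scene")
crop(c,150,250,180,200,3,"pics/c21.png")
E
```

```text
time: 33.25
tool_pos: [0.5617, -0.2702, 0.2354]
tcp_rot: [-1.963, -2.451, 0.001]
wrist_force: [-1.2, -0.5, 0.2]
width: 1.0
```

View pics/c21.png

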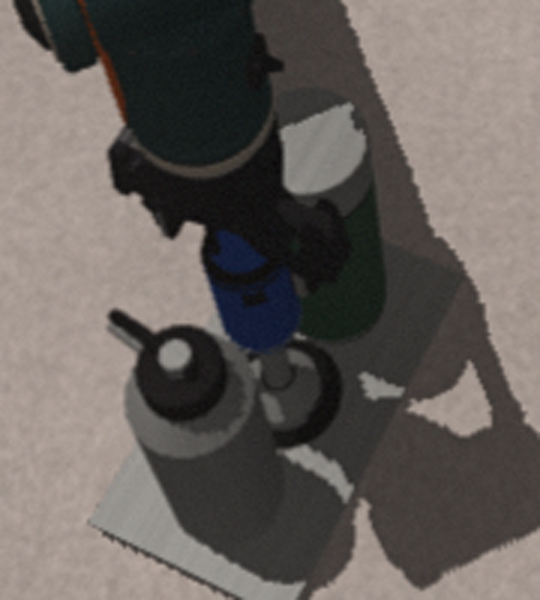

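Released and standing. Retreat straight up, slowly at first.

```bash
python3 -m crank '0 0 -5 0 0 0 0; 0 0 -15 0 0 0 0; 0 0 -30 0 0 0 0; 0 0 -50 0 0 0 0; 0 0 -75 0 0 0 0; 0 0 -105 0 0 0 0; 0 0 -140 0 0 0 0; 0 0 -175 0 0 0 0; 0 0 -205 0 0 0 0; 0 0 -230 0 0 0 0; 0 0 -230 0 0 0 0'; python3 -c "
from ik import *
print(wr([-140,230,0]))"
```

```text
time: 34.67
tool_pos: [0.5627, -0.2707, 0.47]
tcp_rot: [1.961, 2.447, 0.001]
wrist_force: [0.4, -0.2, -0.2]
width: 0.998
[254.9979 -86.4541  -1.3279]
```

```bash
python3 -m crank '20 -7 0 0 0 0 0; 60 -20 0 0 0 0 0; 110 -37 0 0 0 0 0; 160 -54 0 0 0 0 0; 210 -71 0 0 0 0 0; 245 -83 0 0 0 0 0; 255 -86 0 0 0 0 0; 255 -86 0 0 0 0 0; 255 -86 0 0 0 0 0'
python3 - <<'E'
from ik import *
t=Cam("top");c=Cam("scene")
crop(c,150,250,180,200,3,"pics/c22.png");crop(t,340,150,190,150,4,"pics/t22.png")
crop(c,215,300,60,80,7,"pics/c23.png")
E
```

```text
time: 35.8
tool_pos: [0.423, -0.0411, 0.4652]
tcp_rot: [-1.964, -2.45, 0.002]
wrist_force: [0.7, 0.1, 0.1]
width: 0.998
```

View pics/c22.png

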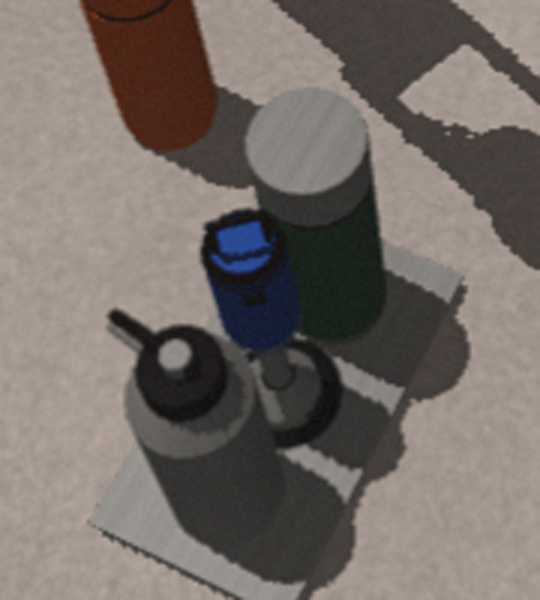

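View pics/t22.png

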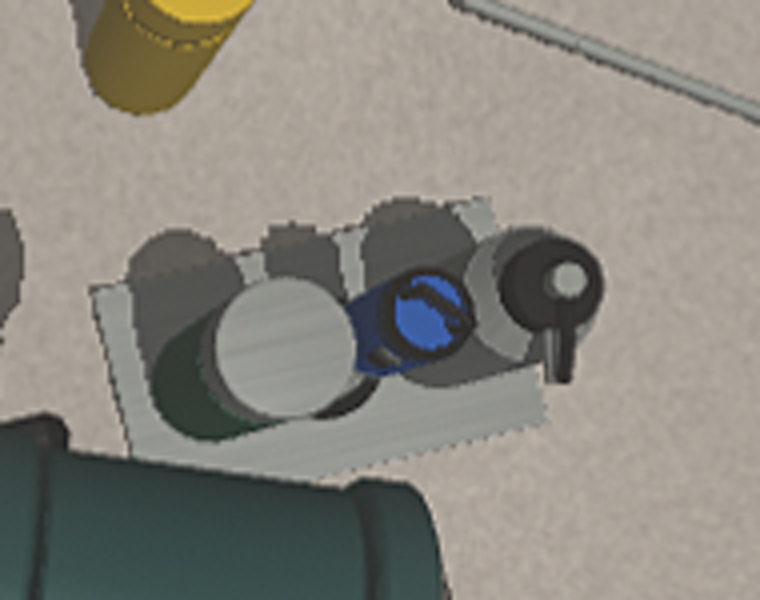

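Run:
```python
from ik import *
t=Cam("top");c=Cam("scene")
f=lambda a,k,x,y:(np.array(a,float)+.5)/k-.5+[x,y]
print("cap t",t.onz(f([(431,315)],4,340,150),.270),"s",c.onz(f([(245,246)],3,150,250),.270))
print(read_state()['wrist_force'],read_state()['time'])
job.finish_job()
```

```text
cap t [[ 0.5631 -0.2714  0.27  ]] s [[ 0.5709 -0.2707  0.27  ]]
[ 0.3507  0.2981 -0.7562] 36.0
the job is handed in; nothing more can be done
```

I took the blender off its hook and stood it upright on the bare worktop, fully released. I then gripped it again from above, with the jaws along the open sides of the riser, and stood it on the free mat. The job was handed in at 36.0 s of the 72 s allowed. No verdict is reported.

**Blender position:** The last pictures show it upright, with its whole foot on the mat and the ring of mat visible in the scene view roughly even around it. The top camera put the cap at (0.563, -0.271). The mat centre is at about (0.565, -0.270), so the offset is a few mm against the 16 mm limit.

**Neighbours and arm:** The flask lid and siphon head sit within about half a pixel of where they started in the top view. The arm is clear of everything, with the wrist force near zero.

**Disagreement between cameras:** The scene camera reads about 4 to 8 mm farther in x than the top camera and the arm; at the end it put the cap at x = 0.571. I therefore did the final centring by comparing foot and mat in the scene view alone, so that offset cancels out.

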